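Load the air-drying trays and set the air valve

TASK

First shut the air valve fully; then, with it shut, empty all the pipe plugs from the cup into the small deep tray, stand the empty cup upright back in the middle of its mat, and put every pipe tee into the large shallow tray. Only when everything is loaded, turn the valve handle to half open (45 degrees, the middle tick). Leave the hammer, wrench and screwdriver where they lie.

Things in the scene. Friction and masses are not known exactly. Their poses are not given: they have to be found in the camera images.
- valve (a joint): ball-valve handle, turning about a vertical axis; value in rad: 0 = shut, 1.571 = fully open, 0.785 = half open; grows counter-clockwise seen from above. Hard stops at 0 and 1.571; stiff (about 0.12 N m), stays where it is left
- valve_pivot (a point): point on the handle's turning axis, at the handle's mid-height (145 mm above the bench), fixed to the valve stand (an inverted U of steel pipe, 120 mm wide along the point's y axis, pipe top 106 mm high, brass valve body in its middle). Its z axis is up. Shut, the handle points along this point's -x, square to the pipe; fully open, along its -y, in line with the pipe. Three white ticks on a dark disc (radius 48 mm) under the handle show shut, half and full
- valve_grip (a point): middle of the black rubber grip of the valve handle, 86 mm from the pivot axis; the grip is 64 mm long (from 54 to 118 mm off the axis), 20 mm wide, 16 mm high (top 153 mm above the bench). The point's x axis runs along the handle from the tip towards the pivot, z is up
- large_tray: the larger, shallower aluminium tray, screwed to the bench: 190 x 230 mm outside (its x, y), 45 mm high, walls and floor 5 mm thick; dark slots in its floor are flat decoration. Origin: centre of its underside, z up. It may stand left or right of the small tray
- small_tray: the smaller, deeper aluminium tray, screwed to the bench: 170 x 160 mm outside (its x, y), 60 mm high, walls and floor 5 mm thick. Origin: centre of its underside, z up
- cup_center (a point): straight grey plastic cup, open on top: 66 mm outside diameter, 60 mm inside, 95 mm tall, 4 mm floor, about 0.1 kg empty; this point is on its axis half-way up, z axis towards the mouth. It starts upright on the mat with the plugs in it
- mat_center (a point): centre of the round black rubber mat (110 mm across, 4 mm thick, fixed to the bench) on which the cup stands
- plug1_center (a point): centre of a steel hexagon pipe plug, treat it as a solid cylinder 22 mm in diameter and 24 mm long, axis z, about 50 g, slippery (slides on the cup at a slope of about 20 degrees); 4 to 6 plugs are present, starting in the cup (absent: None)
- plug2_center (a point): centre of a steel hexagon pipe plug, treat it as a solid cylinder 22 mm in diameter and 24 mm long, axis z, about 50 g, slippery (slides on the cup at a slope of about 20 degrees); 4 to 6 plugs are present, starting in the cup (absent: None)
- plug3_center (a point): centre of a steel hexagon pipe plug, treat it as a solid cylinder 22 mm in diameter and 24 mm long, axis z, about 50 g, slippery (slides on the cup at a slope of about 20 degrees); 4 to 6 plugs are present, starting in the cup (absent: None)
- plug4_center (a point): centre of a steel hexagon pipe plug, treat it as a solid cylinder 22 mm in diameter and 24 mm long, axis z, about 50 g, slippery (slides on the cup at a slope of about 20 degrees); 4 to 6 plugs are present, starting in the cup (absent: None)
- plug5_center (a point): centre of a steel hexagon pipe plug, treat it as a solid cylinder 22 mm in diameter and 24 mm long, axis z, about 50 g, slippery (slides on the cup at a slope of about 20 degrees); 4 to 6 plugs are present, starting in the cup (absent: None)
- plug6_center (a point): centre of a steel hexagon pipe plug, treat it as a solid cylinder 22 mm in diameter and 24 mm long, axis z, about 50 g, slippery (slides on the cup at a slope of about 20 degrees); 4 to 6 plugs are present, starting in the cup (absent: None)
- tee1_center (a point): steel pipe tee lying flat on the bench, about 0.22 kg, round arms 32 mm thick: the run is 72 mm long along the point's x axis, one branch sticks out towards +y. This point is half-way up (16 mm above what it lies on) and half-way between the back of the run and the end of the branch, which are 52 mm apart along y. 3 or 4 tees are present (absent: None)
- tee2_center (a point): steel pipe tee lying flat on the bench, about 0.22 kg, round arms 32 mm thick: the run is 72 mm long along the point's x axis, one branch sticks out towards +y. This point is half-way up (16 mm above what it lies on) and half-way between the back of the run and the end of the branch, which are 52 mm apart along y. 3 or 4 tees are present (absent: None)
- tee3_center (a point): steel pipe tee lying flat on the bench, about 0.22 kg, round arms 32 mm thick: the run is 72 mm long along the point's x axis, one branch sticks out towards +y. This point is half-way up (16 mm above what it lies on) and half-way between the back of the run and the end of the branch, which are 52 mm apart along y. 3 or 4 tees are present (absent: None)
- tee4_center (a point): steel pipe tee lying flat on the bench, about 0.22 kg, round arms 32 mm thick: the run is 72 mm long along the point's x axis, one branch sticks out towards +y. This point is half-way up (16 mm above what it lies on) and half-way between the back of the run and the end of the branch, which are 52 mm apart along y. 3 or 4 tees are present (absent: None)
- hammer: claw hammer with red handle, 280 mm, lying at the right; a bystander
- wrench: steel wrench, 200 mm, lying near the robot, right of the middle; a bystander
- screwdriver: yellow-handled screwdriver, 200 mm, lying near the robot, left of the middle; a bystander
Not all that is in view belongs to the job. Of the things that look like the part that bears valve, the largest one is meant.

How it is judged:
By the outcome, as a careful person would: the job done as asked, in the order asked, and still so for the second after the job is handed in, with the robot touching nothing.
Of plug4, plug5, plug6 only 1 to 3 are there at a start; the rules pass over those that are not, and their reading is None.
Of tee1, tee2, tee3, tee4 only 3 to 4 are there at a start; the rules pass over those that are not, and their reading is None.
At some moment in a run one of tee1, tee2, tee3, tee4 may be knocked a few centimetres aside while the robot is not near it.
It also fails if it takes over 210 s, if anything falls off the work surface, if the arm or the gripper's body presses on something with over 40 N, if the wrist force passes 120 N, or if a joint passes its speed limit or range.

ROBOT

A 6-joint arm with a two-finger parallel gripper is mounted at the origin on the work surface. World frame = base frame: x ahead of the robot, y to its left, z up, the work surface at z = 0. Lengths are in m, angles in rad, forces in N, time in s.
With the tool pointing down it reaches from about 0.25 to 0.775 m from the base axis. Payload 4 kg.
Tool frame: the origin (TCP) lies on the front face of the gripper's body, between the roots of the fingers; the fingertips stand 73 mm ahead of it and the grasp point (between the pads) lies 54 mm ahead of it; x points along the fingers, y is the direction in which the jaws open and shut, and the axes are right-handed (so a half turn about x gives the same grasp; the last joint's range is limited). The gripper opens to 85 mm and grips with 20 to 120 N. Pads are 22 mm wide; open, the fingers measure 114 mm over their backs; the gripper's body (76 mm by 85 mm) begins 54 mm behind the grasp point. The pads swing forward as they close: fully open they stand 13 mm farther back than shut.
Start: joints at [1.225, 0.087, 1.371, -0, 1.684, -0.103], TCP at [0.132, 0.534, 0.304] pointing down, gripper open.
Joint ranges: [-3.1, 3.1], [-0.76, 2.03], [0.27, 2.55], [-1.08, 4.22], [0.17, 2.65], [-2.57, 2.57]. Speed limits (rad/s): [2.79, 2.79, 3.14, 3.14, 3.14, 3.14].

INTERFACE

Orientations are given as a rotation vector (axis times angle).
In Python, from plant import readout, eyes, robot gives the robot as it stands.
- The arm moves only by the tool carry_out, never from a script. Its argument "moves" is one flat list of numbers, 7 for each row, row after row: the closure, from -1 (fully open) to 1 (shut), then the shift along the tool's x, y, z in cm, then the turn, a rotation vector about the tool's x, y, z in degrees. A call has 1 to 8 rows; each row is the pose to reach, as a shift and turn from the pose commanded when the call began, along the tool's axes at that moment; what a row does not reach only later rows make up. A row lasts 1/8 s, in which the tool goes at most 62.5 mm and 10.7 degrees, less where a joint would pass 70% of its speed; a pose out of reach is approached as far as the arm can. A call with a gripper value outside its range is refused whole. The fingers move at their own pace and stop on an object; "newtons" is the grip in N (left out, the last holds). Time passes only in rows, so rows that repeat a pose let the fingers close. It gives the time, the measured TCP pose, the force and the opening at its end, in the units of the state.
- readout.get_obs(): the state, without advancing time (a new reading comes with each control period).
- eyes.get_image(name): name is "scene" or "top" or "wrist"; returns a dict with "img" (400x640x3 uint8, blue, green, red), "camera_matrix" (3x3 intrinsics, pixels), "k1" (the pictures are not rectified: a ray, as slopes to the right and down, at radius r is drawn at 1 + k1 r^2 times it, then the intrinsics apply), "xyz" and "attitude" of the camera in the world; the wrist camera has in their place "hand_eye" (4x4, takes a point from camera to tool coordinates, whose origin is the TCP and whose axes are the tool frame's). Camera axes: x right, y up, looking along -z (the intrinsics and any distortion apply to the point x, -y, -z); pixel columns grow to the right and rows downward; lengths in m; the calibration is good to about 2 mm. A picture is of the moment at which its call begins: read the wrist's pose just before it. There is no depth.
- robot.hand_in(): hands the job in, once; it reports no verdict.
The state is a dict: "t": time; "joint_pos": joint angles; "dq": joint speeds; "tau": joint torques, N m; "tool_pos": TCP position; "tcp_rot": TCP orientation; "ft_force": force on the tool from outside, world axes, zero at the start; "moment": the same for the moment, N m; "grip_width": finger opening in m.
Only numpy, scipy, OpenCV 4.12 (cv2) and the standard library are available. Lean on these libraries where they do the work, as an engineer would, in place of code of your own. Each camera call takes 0.05 s, during which the arm holds its last target. There are 200 camera calls.

## Working session

There is one attempt and no reset: what is moved stays moved. The work goes in short steps, Python scripts to look and compute and a tool call to move; the robot and the scene stay as the last step left them, time stands still between calls to the robot, and variables do not carry over. Pictures are saved under pics/ and viewed, about 12 in all and at most 16, crops included, and the job is handed in when it is done.

Besides the shell and the picture viewer there is one more tool, called after "Call:" in YAML: its name, and indented under it one key for each argument. carry_out: Moves the arm, as the interface text tells. Its arguments: {"type":"object","properties":{"moves":{"type":"array","items":{"type":"number"}},"newtons":{"type":"number"}},"required":["moves"]}

```bash
mkdir -p pics; ls; cat > h.py <<'E'
import numpy as np,cv2
from scipy.spatial.transform import Rotation as R
from plant import readout,eyes,robot
def att(a):
    a=np.array(a,float)
    return a if a.shape==(3,3) else R.from_rotvec(a).as_matrix()
def cam(name):
    o=readout.get_obs(); c=eyes.get_image(name)
    if 'hand_eye' in c:
        T=np.eye(4);T[:3,:3]=att(o['tcp_rot']);T[:3,3]=o['tool_pos'];T=T@np.array(c['hand_eye'])
        C,p=T[:3,:3],T[:3,3]
    else: C,p=att(c['attitude']),np.array(c['xyz'])
    return dict(img=c['img'],K=np.array(c['camera_matrix']),k1=c['k1'],C=C,p=p)
def save(c,name):
    np.savez('pics/'+name+'.npz',**c); cv2.imwrite('pics/'+name+'.png',c['img'])
def load(name): return dict(np.load('pics/'+name+'.npz'))
def pt(c,u,v,z):
    K=c['K'];d=np.array([(u-K[0,2])/K[0,0],(v-K[1,2])/K[1,1]]);s=d.copy()
    for _ in range(20): s=d/(1+c['k1']*(s@s))
    r=c['C']@np.array([s[0],-s[1],-1]); return c['p']+r*(z-c['p'][2])/r[2]
def px(c,P):
    q=c['C'].T@(np.array(P)-c['p']);s=np.array([q[0],-q[1]])/-q[2];s=s*(1+c['k1']*(s@s));K=c['K']
    return np.array([K[0,0]*s[0]+K[0,2],K[1,1]*s[1]+K[1,2]])
def go(P,yaw=None,Rm=None):
    """shift cm & turn deg in tool axes from current measured pose to TCP P; yaw: tool down, jaw axis y at yaw"""
    o=readout.get_obs();T=att(o['tcp_rot'])
    if Rm is None and yaw is not None: Rm=down(yaw)
    s=T.T@(np.array(P)-o['tool_pos'])*100
    t=np.zeros(3) if Rm is None else R.from_matrix(T.T@Rm).as_rotvec(degrees=True)
    return np.round(s,2),np.round(t,1)
def down(yaw):
    y=np.array([np.cos(yaw),np.sin(yaw),0]);x=np.array([0,0,-1.]);return np.c_[x,y,np.cross(x,y)]
E
python3 - <<'E'
from h import *
o=readout.get_obs();print(o); print(att(o['tcp_rot']).round(3))
for n in('scene','top'):
    c=cam(n);save(c,n+'0');print(n,c['p'],c['C'].round(2),c['K'],c['k1'])
E
```

```text
pics
{'t': 0.0, 'joint_pos': array([ 1.22485316e+00,  8.79799063e-02,  1.37229575e+00, -1.11410500e-05,
        1.68357868e+00, -1.03053962e-01]), 'dq': array([-0.00216639,  0.00036296, -0.00024615, -0.00113915, -0.00060263,
       -0.00059448]), 'tau': array([-1.47404204e-03, -3.51878500e+01, -3.13265598e+01, -4.07326497e-04,
        1.11115267e-02,  2.55222233e-06]), 'tool_pos': array([0.13214636, 0.53353929, 0.30270427]), 'tcp_rot': array([ 0.18895652,  1.5628649 , -0.19243111]), 'ft_force': array([-0.49585932,  0.39443243,  0.41034261]), 'moment': array([-0.04222853, -0.02188242,  0.02899837]), 'grip_width': 0.08538867595573493}
[[-0.001  0.241  0.971]
 [-0.002  0.971 -0.241]
 [-1.    -0.002 -0.   ]]
scene [ 1.0830574  -0.15084392  1.14556069] [[ 0.13 -0.87  0.48]
 [ 0.99  0.11 -0.07]
 [ 0.01  0.49  0.87]] [[403.75862542   0.         317.8711448 ]
 [  0.         403.75862542 199.99809545]
 [  0.           0.           1.        ]] 0.024315392116338496
top [ 0.42797441 -0.08319038  1.36435933] [[-0.01  1.   -0.05]
 [-1.   -0.    0.01]
 [ 0.01  0.05  1.  ]] [[462.70372579   0.         321.47904707]
 [  0.         462.70372579 192.35624279]
 [  0.           0.           1.        ]] -0.04307407344079335
```

View pics/top0.png

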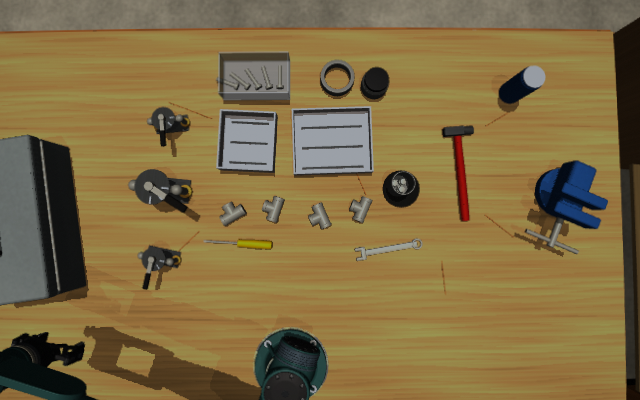

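View pics/scene0.png

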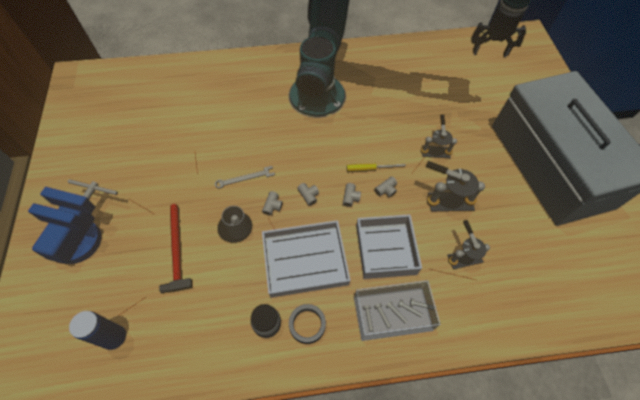

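The top view shows the real (largest) valve near px (155,187), small tray at (247,142), large tray at (332,141), the cup on its mat at (401,187), and 4 tees in the row at v≈210. I'll enlarge this region.

```bash
python3 - <<'E'
from h import *
c=load('top0')['img']
a=cv2.resize(c[95:275,115:275],None,fx=5,fy=5,interpolation=cv2.INTER_CUBIC)[:, :]
a=cv2.resize(c[150:240,115:215],None,fx=6,fy=6,interpolation=cv2.INTER_CUBIC)
cv2.imwrite('pics/c1.png',a)
b=cv2.resize(c[100:240,210:430],None,fx=3.6,fy=3.6,interpolation=cv2.INTER_CUBIC);cv2.imwrite('pics/c2.png',b);print(b.shape)
E
```

```text
(504, 792, 3)
```

View pics/c1.png

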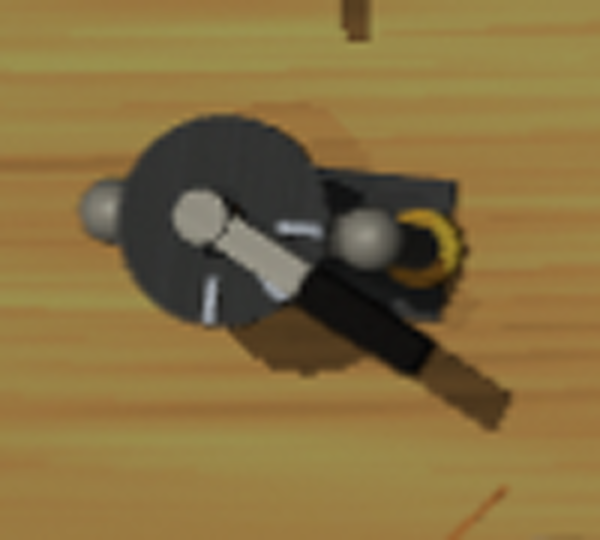

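View pics/c2.png

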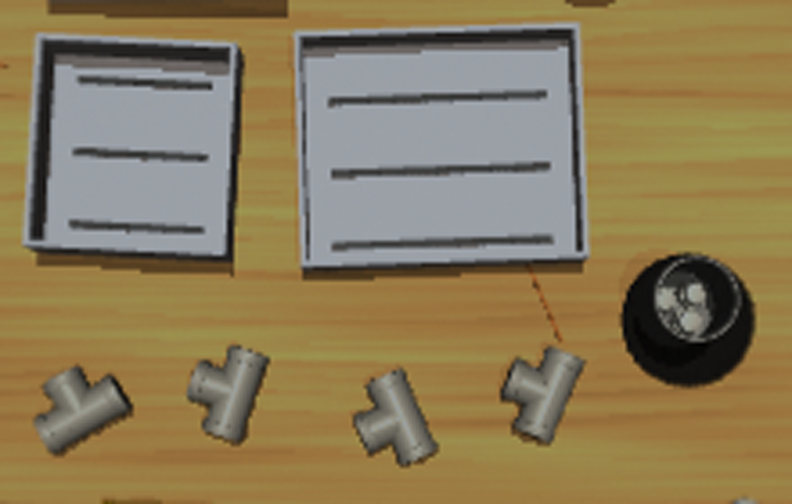

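```bash
cat > m.py <<'E'
from h import *
c=load('top0')
def A(x,y,z): return pt(c,x/6+115,y/6+150,z)
def B(x,y,z): return pt(c,x/3.6+210,y/3.6+100,z)
piv=A(200,215,.15);print('pivot',piv)
g1=A(425,362,.153)/2+A(437,345,.153)/2; print('tip',A(423,360,.15),np.linalg.norm((A(423,360,.15)-piv)))
tip=A(424,362,.15);d=tip-piv;print('handle dir deg',np.degrees(np.arctan2(d[1],d[0])))
for z in(.11,.125):
    dc=A(224,220,z);print('disc',z,dc,[np.degrees(np.arctan2(*(A(*q,z)-dc)[1::-1])) for q in((210,300),(298,228),(277,290))])
print('cup rim',B(699,298,.099),'mat',B(689,319,.004))
for n,q,z in(('small',((40,37),(238,45),(230,256),(27,246)),.06),('large',((297,33),(578,26),(587,260),(303,268)),.045)):
    P=np.array([B(*k,z) for k in q]);print(n,P.mean(0),np.linalg.norm(P-np.roll(P,-1,0),axis=1).round(3),'y-axis deg',np.degrees(np.arctan2(*(P[0]-P[1]+P[3]-P[2])[:2])))
for i,(a,b,e) in enumerate((((44,437),(125,391),(61,373)),((250,352),(227,438),(193,382)),((386,374),(419,458),(362,436)),((565,354),(531,437),(508,380)))):
    a,b,e=[B(*k,.018) for k in(a,b,e)];m=(a+b)/2;u=(a-b)/np.linalg.norm(a-b);n=np.array([-u[1],u[0],0]);n*=np.sign(n@(e-m))
    print('tee',i+1,'run',np.linalg.norm(a-b).round(3),'br',(n@(e-m)).round(3),'C',(m+n*.010).round(4),'y deg',np.degrees(np.arctan2(n[1],n[0])).round(1))
E
python3 m.py
```

```text
pivot [0.51184632 0.36516243 0.15      ]
tip [0.44768131 0.26577108 0.15      ] 0.11830380941108695
handle dir deg -123.08292310672212
disc 0.11 [0.51227366 0.36888798 0.11      ] [np.float64(170.7752548125243), np.float64(-96.41800441951254), np.float64(-142.28514745344154)]
disc 0.125 [0.51126558 0.36348189 0.125     ] [np.float64(170.7752548125244), np.float64(-96.41800441951241), np.float64(-142.28514745344134)]
cup rim [ 0.52026678 -0.31958752  0.099     ] mat [ 0.50996601 -0.32884109  0.004     ]
small [0.6459289 0.1180889 0.06     ] [0.157 0.168 0.16  0.167] y-axis deg 2.9166520038566675
large [ 0.64674551 -0.1253152   0.045     ] [0.226 0.189 0.226 0.189] y-axis deg -1.3043027510251932
tee 1 run 0.075 br 0.038 C [0.4434 0.1684 0.018 ] y deg 29.4
tee 2 run 0.072 br 0.038 C [0.4521 0.0487 0.018 ] y deg 75.0
tee 3 run 0.073 br 0.036 C [ 0.4282 -0.084   0.018 ] y deg 111.2
tee 4 run 0.073 br 0.035 C [ 0.4516 -0.2019  0.018 ] y deg 67.2
```

```bash
python3 - <<'E'
from h import *
print(go([.465,.2925,.27],np.radians(147)))
E
```

```text
(array([  3.31, -15.39,  38.11]), array([-70.9,  -0.1,   0.1]))
```

Call:
carry_out:
  moves: [-1, 3.3, -15.4, 38.1, -70.9, 0, 0, -1, 3.3, -15.4, 38.1, -70.9, 0, 0, -1, 3.3, -15.4, 38.1, -70.9, 0, 0, -1, 3.3, -15.4, 38.1, -70.9, 0, 0, -1, 3.3, -15.4, 38.1, -70.9, 0, 0, -1, 3.3, -15.4, 38.1, -70.9, 0, 0, -1, 3.3, -15.4, 38.1, -70.9, 0, 0, -1, 3.3, -15.4, 38.1, -70.9, 0, 0]
  newtons: 40

```text
t: 1.1
tool_pos: [0.4671, 0.2902, 0.2694]
tcp_rot: [-0.775, 1.431, 0.774]
ft_force: [-0.4, 0.5, -0.4]
grip_width: 0.0856
```

```bash
cat >> h.py <<'E'
def log():
    import json
    o=readout.get_obs();open('log.jsonl','a').write(json.dumps([list(o['joint_pos']),list(o['tool_pos']),list(o['tcp_rot'])])+'\n')
    print('t',round(o['t'],2),'q',o['joint_pos'].round(3),'p',o['tool_pos'].round(4),'F',o['ft_force'].round(1),'w',round(o['grip_width'],4))
    return o
E
python3 - <<'E'
from h import *
log();print(go([.465,.2925,.198],np.radians(147)))
c=cam('wrist');save(c,'w1')
for P in((.5117,.3645,.155),(.465,.2925,.153),(.447,.2655,.15)):print(px(c,P))
E
```

```text
t 1.1 q [ 4.530e-01  9.700e-02  1.428e+00 -1.000e-03  1.619e+00 -2.110e+00] p [0.4671 0.2902 0.2694] F [-0.4  0.5 -0.4] w 0.0856
(array([7.14, 0.3 , 0.09]), array([-0.1, -0.1, -0. ]))
[325.07728014 321.7180143 ]
[325.14397064 221.25299037]
[325.69616145 176.43911513]
```

View pics/w1.png

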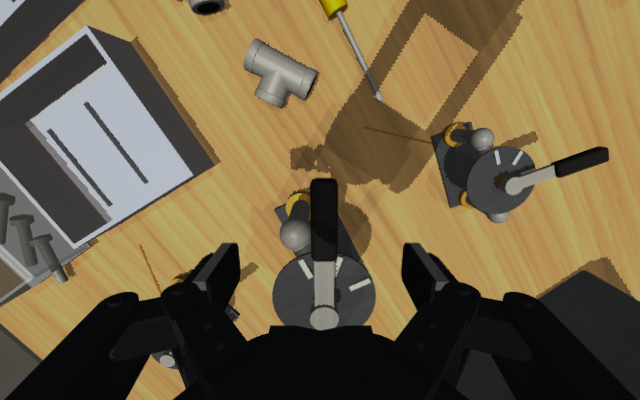

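The picture shows the handle's grip centred (u≈323, v 178–260) between the jaws, aligned.

Call:
carry_out:
  moves: [-1, 5, 0.3, 0.1, 0, 0, 0, -1, 7.1, 0.3, 0.1, 0, 0, 0, -1, 7.1, 0.3, 0.1, 0, 0, 0, 1, 7.1, 0.3, 0.1, 0, 0, 0, 1, 7.1, 0.3, 0.1, 0, 0, 0, 1, 7.1, 0.3, 0.1, 0, 0, 0, 1, 7.1, 0.3, 0.1, 0, 0, 0, 1, 7.1, 0.3, 0.1, 0, 0, 0]
  newtons: 40

```text
t: 2.15
tool_pos: [0.464, 0.295, 0.2011]
tcp_rot: [-0.775, 1.426, 0.773]
ft_force: [3.0, -2.9, 3.4]
grip_width: 0.0194
```

```bash
cat >> h.py <<'E'
PIV=np.array([.5117,.3645])
def arc(angs,r=None,z=None):
    """rows: shift & turn so that the tool follows the handle to world directions angs (deg), grip kept"""
    o=readout.get_obs();T=att(o['tcp_rot']);d=o['tool_pos'][:2]-PIV;a0=np.degrees(np.arctan2(d[1],d[0]));print('now',a0%360,'r',np.hypot(*d),'jaw',np.degrees(np.arctan2(T[1,1],T[0,1])))
    for a in angs:
        M=R.from_euler('z',a-(a0%360),degrees=True).as_matrix();P=o['tool_pos'].copy();P[:2]=PIV+(M[:2,:2]@d)
        print(a,*[v.tolist() for v in go(P,Rm=M@T)])
E
python3 - <<'E'
from h import *
log();arc([228,219,210,201,192,183,177,172])
E
```

```text
t 2.15 q [ 4.640e-01  1.280e-01  1.532e+00 -1.000e-03  1.479e+00 -2.101e+00] p [0.464  0.295  0.2011] F [ 3.  -2.9  3.4] w 0.0194
now 235.52896326276363 r 0.08432741006913543 jaw 146.92676908014184
228 [-0.0, 1.1, 0.1] [7.5, 0.0, -0.0]
219 [-0.01, 2.39, 0.41] [16.5, 0.0, -0.0]
210 [-0.01, 3.61, 0.91] [25.5, 0.1, -0.0]
201 [-0.01, 4.74, 1.6] [34.5, 0.1, -0.1]
192 [-0.01, 5.75, 2.46] [43.5, 0.1, -0.1]
183 [-0.01, 6.61, 3.46] [52.5, 0.1, -0.1]
177 [-0.01, 7.09, 4.2] [58.5, 0.1, -0.1]
172 [-0.01, 7.43, 4.86] [63.5, 0.2, -0.1]
```

Call:
carry_out:
  moves: [1, 0, 1.1, 0.1, 7.5, 0, 0, 1, 0, 2.4, 0.4, 16.5, 0, 0, 1, 0, 3.6, 0.9, 25.5, 0, 0, 1, 0, 4.7, 1.6, 34.5, 0, 0, 1, 0, 5.75, 2.45, 43.5, 0, 0, 1, 0, 6.6, 3.45, 52.5, 0, 0, 1, 0, 7.1, 4.2, 58.5, 0, 0, 1, 0, 7.4, 4.85, 63.5, 0, 0]

```text
t: 3.15
tool_pos: [0.4271, 0.3766, 0.201]
tcp_rot: [0.09, 1.569, -0.09]
ft_force: [-1.5, -13.7, 8.9]
grip_width: 0.0194
```

```bash
python3 - <<'E'
from h import *
o=log();arc([172,170,168]);print(o['moment'])
c=cam('top');save(c,'top1')
cv2.imwrite('pics/c3.png',cv2.resize(c['img'][150:240,115:215],None,fx=6,fy=6,interpolation=cv2.INTER_CUBIC))
E
```

```text
t 3.15 q [ 0.623  0.172  1.482 -0.     1.488 -0.833] p [0.4271 0.3766 0.201 ] F [ -1.5 -13.7   8.9] w 0.0194
now 171.83694116737936 r 0.08551235702669761 jaw 83.43112098069861
172 [0.0, -0.02, -0.0] [-0.2, -0.0, 0.0]
170 [-0.0, 0.27, 0.01] [1.8, 0.0, -0.0]
168 [-0.0, 0.57, 0.04] [3.8, 0.0, -0.0]
[-2.03075106  0.39858767  0.57802269]
```

View pics/c3.png

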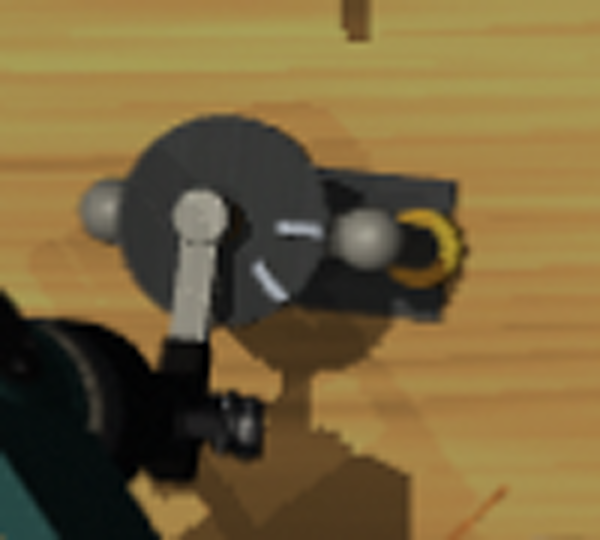

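Handle now covers the shut tick and the force has risen; I'll press slightly further to confirm the stop.

Call:
carry_out:
  moves: [1, 0, 0.2, 0, 1.5, 0, 0, 1, 0, 0.2, 0, 1.5, 0, 0]

```text
t: 3.45
tool_pos: [0.4273, 0.3768, 0.201]
tcp_rot: [0.104, 1.568, -0.111]
ft_force: [-1.7, -6.7, 7.7]
grip_width: 0.0189
```

```bash
python3 - <<'E'
from h import *
o=log();arc([170])
E
```

```text
t 3.45 q [ 0.624  0.174  1.479 -0.003  1.491 -0.809] p [0.4273 0.3768 0.201 ] F [-1.7 -6.7  7.7] w 0.0189
now 171.73556206235526 r 0.08524381403064163 jaw 82.12401039905166
170 [-0.0, 0.26, 0.01] [1.7, 0.0, -0.0]
```

Call:
carry_out:
  moves: [-1, 0, 0, 0, 0, 0, 0, -1, 0, 0, 0, 0, 0, 0, -1, 0, 0, 0, 0, 0, 0, -1, 0, 0, 0, 0, 0, 0, -1, -6, 0, 0, 0, 0, 0, -1, -12, 0, 0, 0, 0, 0, -1, -12, 0, 0, 0, 0, 0]

```text
t: 4.32
tool_pos: [0.429, 0.3794, 0.3275]
tcp_rot: [0.117, 1.557, -0.102]
ft_force: [-0.1, 0.2, -0.4]
grip_width: 0.0857
```

```bash
python3 - <<'E'
from h import *
o=log();y=90
x=np.array([0,-np.sin(np.radians(40)),-np.cos(np.radians(40))]);yy=np.array([1,0,0.]);
for s in(1,-1): print(go([.42,.1,.33],Rm=np.c_[x,s*yy,np.cross(x,s*yy)]))
E
```

```text
t 4.33 q [ 0.625  0.127  1.281  0.     1.72  -0.806] p [0.429  0.3794 0.3275] F [-0.1  0.2 -0.4] w 0.0857
(array([ -0.5 , -27.79,   3.  ]), array([ 78.1, -32.8, -29.4]))
(array([ -0.5 , -27.79,   3.  ]), array([-93.7,  30.5, -34. ]))
```

Call:
carry_out:
  moves: [-1, -0.5, -27.8, 3, 78, -32.8, -29.4, -1, -0.5, -27.8, 3, 78, -32.8, -29.4, -1, -0.5, -27.8, 3, 78, -32.8, -29.4, -1, -0.5, -27.8, 3, 78, -32.8, -29.4, -1, -0.5, -27.8, 3, 78, -32.8, -29.4, -1, -0.5, -27.8, 3, 78, -32.8, -29.4, -1, -0.5, -27.8, 3, 78, -32.8, -29.4, -1, -0.5, -27.8, 3, 78, -32.8, -29.4]

```text
t: 5.32
tool_pos: [0.4182, 0.0987, 0.3239]
tcp_rot: [0.647, 0.727, -1.423]
ft_force: [0.4, -0.2, -0.4]
grip_width: 0.0854
```

```bash
python3 - <<'E'
from h import *
o=log();T=att(o['tcp_rot']);print(T.round(3))
c=cam('top');save(c,'top2')
E
cat log.jsonl
```

```text
t 5.33 q [ 0.44  -0.037  1.571 -0.647  1.865  0.266] p [0.4182 0.0987 0.3239] F [ 0.4 -0.2 -0.4] w 0.0854
[[ 0.01   0.998  0.06 ]
 [-0.634  0.052 -0.772]
 [-0.774 -0.03   0.633]]
[[0.4531842688377485, 0.09744038419713036, 1.4277856631590262, -0.0007461686241028876, 1.6185699009112355, -2.1104377602815694], [0.4670804404103143, 0.29020851043698953, 0.26944350886227575], [-0.7745790758073984, 1.4309259787155626, 0.7735235507981538]]
[[0.4637390409366784, 0.12806564771593323, 1.5315528385491308, -0.001221475577966289, 1.4793127849533307, -2.1005088820121194], [0.4639715658367772, 0.29497943713335584, 0.20108613070411144], [-0.775162556673186, 1.4257662726478555, 0.7730451653976347]]
[[0.6233489039895108, 0.17216508976627415, 1.4815310206726946, -0.00035738972642451874, 1.4881391795772105, -0.8327693181849244], [0.4270540555026814, 0.37664196377931713, 0.20102203553193615], [0.08969796112381362, 1.5688847684522527, -0.09037289998407912]]
[[0.6244724044471132, 0.17446587215684628, 1.4788781642938036, -0.0031991838773084377, 1.491291801332871, -0.8086030376349185], [0.42734142620565285, 0.376753116251562, 0.2010187486401545], [0.10449523004716448, 1.5683993853028828, -0.11140738700546471]]
[[0.6249273648007906, 0.12699292898917192, 1.2809371377672034, 0.00027621060528620716, 1.7197459003470301, -0.8061334839987294], [0.4290309384957879, 0.37936660676764383, 0.3274825122064727], [0.11669569027389456, 1.5574797967115916, -0.1023819201289677]]
[[0.440334457955165, -0.03747985660080534, 1.5714710830289322, -0.6472947248889944, 1.8647036146926048, 0.2660994532356459], [0.41823235581229096, 0.09872262599726203, 0.3239283463017839], [0.6468922190007442, 0.7268028875716401, -1.423339126898165]]
```

```bash
cat > kin.py <<'E'
from h import *
import json
from scipy.optimize import least_squares
def Rz(a):return R.from_euler('z',a).as_matrix()
def Ry(a):return R.from_euler('y',a).as_matrix()
def fk(q,k,s4=1,s6=1):
    a1,b,h,L2,e,L3,d6,g=k
    r=Rz(q[0]);f=r@Ry(q[1]+q[2]);m=f@Rz(s4*q[3])@Ry(q[4]);
    w=r@np.array([a1,b,h])+r@Ry(q[1])@[0,0,L2]+f@[e,0,L3]
    M=m@Rz(s6*q[5])@np.array([[0,np.cos(g),-np.sin(g)],[0,np.sin(g),np.cos(g)],[1,0,0]])
    return w+m@[0,0,d6],M,w
def fit():
    D=[json.loads(l) for l in open('log.jsonl')]+[[[1.224853,.08798,1.372296,0,1.683579,-.103054],[.132146,.533539,.302704],[.188957,1.562865,-.192431]]]
    best=None
    for s4 in(1,-1):
      for s6 in(1,-1):
        for g0 in(0,1.57,3.14,-1.57):
          def res(k):
            o=[]
            for q,p,rv in D:
                P,M,_=fk(q,k,s4,s6);o+=list((P-p)*1000)+list((M-att(rv)).ravel()*100)
            return np.r_[o,(k[:7]-[0,0,.3,.4,0,.4,.15])*.05]
          r=least_squares(res,[0,-.05,.3,.4,0,.4,.15,g0])
          if best is None or r.cost<best[0]: best=(r.cost,r.x,s4,s6,np.abs(r.fun).max())
    return best
if __name__=='__main__': b=fit();print(b);json.dump([list(b[1]),b[2],b[3]],open('kin.json','w'))
E
python3 kin.py
```

```text
(np.float64(7.61137698758345e-05), array([-2.88306209e-08,  5.65995962e-02,  1.52598349e-01,  4.49000812e-01,
        1.00699771e-01,  4.99799885e-01,  2.52199373e-01, -3.14159246e+00]), 1, 1, np.float64(0.007370082549867345))
```

```bash
python3 - <<'E'
from h import *
c=load('scene0');t=load('top2')
def crop(c,u,v,w,h,f): return cv2.resize(c['img'][v:v+h,u:u+w],None,fx=f,fy=f,interpolation=cv2.INTER_CUBIC)
a=crop(c,205,190,60,60,6)
def circ(img,c,P,r,u,v,f,col):
    th=np.linspace(0,6.283,60);q=[(px(c,[P[0]+r*np.cos(x),P[1]+r*np.sin(x),P[2]])-[u-.5,v-.5])*f for x in th]
    cv2.polylines(img,[np.int32(q)],True,col,1)
b=crop(t,370,160,60,60,6)
for img,cc,u,v in((a,c,205,190),(b,t,370,160)):
    circ(img,cc,[.520,-.3195,.099],.033,u,v,6,(0,255,0));circ(img,cc,[.510,-.329,.004],.055,u,v,6,(0,0,255))
    circ(img,cc,[.520,-.3195,.004],.033,u,v,6,(255,0,0))
cv2.imwrite('pics/c4.png',np.hstack([a,b]))
E
```

```text
(no output)
```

View pics/c4.png

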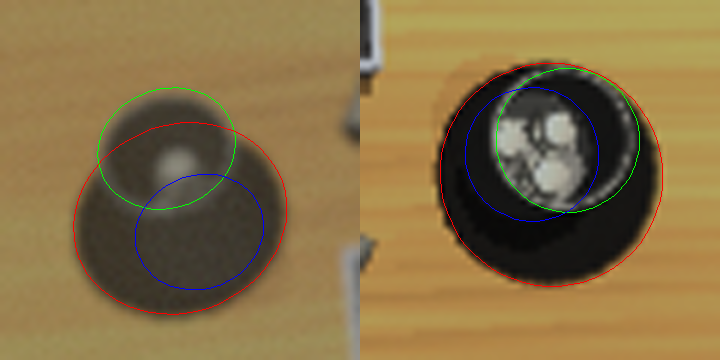

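```bash
cat >> kin.py <<'E'
KK,S4,S6=json.load(open('kin.json')) if __name__!='__main__' else (None,1,1)
LO=np.array([-3.1,-.76,.27,-1.08,.17,-2.57]);HI=np.array([3.1,2.03,2.55,4.22,2.65,2.57])
def ik(P,M,q0):
    def res(q):
        p,m,_=fk(q,KK);return np.r_[(p-P)*10,R.from_matrix(M.T@m).as_rotvec()]
    r=least_squares(res,np.clip(q0,LO+.001,HI-.001),bounds=(LO,HI));return r.x,np.abs(r.fun).max()
def tool(az,p,s,roll=0):
    """tool x at azimuth az, pitched down p (deg); jaw horizontal, s=+-1; then rolled about tool x"""
    a,b=np.radians([az,p]);x=np.array([np.cos(a)*np.cos(b),np.sin(a)*np.cos(b),-np.sin(b)]);y=s*np.array([-np.sin(a),np.cos(a),0])
    return np.c_[x,y,np.cross(x,y)]@R.from_euler('x',roll,degrees=True).as_matrix()
def path(P0,M0,P1,M1,q0,n=20):
    """straight path by small ik steps"""
    rv=R.from_matrix(M0.T@M1).as_rotvec();q=q0;Q=[]
    for i in range(1,n+1):
        f=i/n;q,e=ik(P0+(P1-P0)*f,M0@R.from_rotvec(rv*f).as_matrix(),q)
        if e>3e-3: return None
        Q.append(q)
    return np.array(Q)
E
cat > plan.py <<'E'
from kin import *
cup=np.array([.521,-.319,.068]);TR=np.array([.646,.118,.15]);o=readout.get_obs()
for az in(60,80,100,120):
  for p in(20,30,40):
    for s in(1,-1):
      M=tool(az,p,s);P=cup-.047*M[:,0];ok=None
      for j4 in(.6,1.5,2.5):
        for j6 in(-1.5,0,1.5):
          q,e=ik(P,M,[-.5,.8,1.4,j4,1.2,j6])
          if e<1e-3 and ((q-LO>.05)&(HI-q>.05)).all(): ok=q;break
        if ok is not None: break
      if ok is None: continue
      up=P+[0,0,.1];q1,e1=ik(up,M,ok)
      for roll in(140,180,-140,-180):
        for p2 in(0,10,20):
         for az2 in(az-30,az,az+30):
          M2=tool(az2,p2,s,roll);ca=M2@M.T@[0,0,1];tilt=np.degrees(np.arccos(ca[2]))
          if tilt<125: continue
          C=TR-.035*np.array([ca[0],ca[1],0]);P2=C-.047*M2[:,0]
          q2,e2=ik(P2,M2,q1+np.array([.6,0,0,0,0,np.radians(roll)*.8]))
          if e2<1e-3 and ((q2-LO>.08)&(HI-q2>.08)).all():
            print(az,p,s,'roll',roll,'p2',p2,'az2',az2,'tilt',tilt.round(),'mouth',ca.round(2),'qg',ok.round(2),'qp',q2.round(2),'wz',fk(ok,KK)[2][2].round(3),fk(q2,KK)[2].round(3))
E
python3 plan.py > plan.txt; wc -l plan.txt; awk 'NR%6==1' plan.txt | head -45
```

```text
233 plan.txt
60 20 1 roll 180 p2 0 az2 30 tilt 160.0 mouth [-0.3  -0.17 -0.94] qg [-1.06  0.69  1.38  0.99  1.83  2.47] qp [-0.21  0.28  2.1   2.25  1.04 -1.01] wz 0.17 [ 0.397 -0.026  0.15 ]
60 20 1 roll 180 p2 20 az2 30 tilt 140.0 mouth [-0.56 -0.32 -0.77] qg [-1.06  0.69  1.38  0.99  1.83  2.47] qp [-0.16  0.1   2.02  1.72  0.64 -0.46] wz 0.17 [ 0.422 -0.011  0.252]
60 20 1 roll -140 p2 10 az2 30 tilt 131.0 mouth [-0.7   0.29 -0.65] qg [-1.06  0.69  1.38  0.99  1.83  2.47] qp [-0.23  0.19  2.05  2.01  0.84 -0.07] wz 0.17 [ 0.415 -0.04   0.202]
60 20 1 roll -180 p2 10 az2 30 tilt 150.0 mouth [-0.43 -0.25 -0.87] qg [-1.06  0.69  1.38  0.99  1.83  2.47] qp [-0.19  0.17  2.08  2.05  0.81 -0.79] wz 0.17 [ 0.406 -0.021  0.202]
60 20 -1 roll 140 p2 0 az2 30 tilt 136.0 mouth [ 0.01 -0.69 -0.72] qg [-1.06  0.69  1.38  0.99  1.83 -0.68] qp [-0.17  0.27  2.13  2.3   1.02  1.4 ] wz 0.17 [ 0.387 -0.007  0.15 ]
60 20 -1 roll 180 p2 0 az2 30 tilt 160.0 mouth [-0.3  -0.17 -0.94] qg [-1.06  0.69  1.38  0.99  1.83 -0.68] qp [-0.21  0.28  2.1   2.25  1.04  2.13] wz 0.17 [ 0.397 -0.026  0.15 ]
60 30 
[... 5281 characters left out ...]
120 tilt 131.0 mouth [ 0.75 -0.1  -0.65] qg [-0.77  1.08  0.69  0.47  2.53 -1.08] qp [-0.25  0.84  1.05  1.08  2.21  1.89] wz 0.17 [ 0.767 -0.134  0.202]
120 30 1 roll -180 p2 0 az2 120 tilt 150.0 mouth [ 0.25 -0.43 -0.87] qg [-0.76  0.97  0.77  0.36  2.39  1.99] qp [-0.23  0.94  0.99  1.25  2.27 -0.47] wz 0.218 [ 0.787 -0.126  0.15 ]
120 30 -1 roll 140 p2 0 az2 90 tilt 132.0 mouth [ 0.56 -0.5  -0.66] qg [-0.76  0.97  0.77  0.36  2.39 -1.15] qp [-0.34  0.67  1.47  1.38  1.86  1.85] wz 0.218 [ 0.627 -0.164  0.15 ]
120 40 1 roll -180 p2 0 az2 120 tilt 140.0 mouth [ 0.32 -0.56 -0.77] qg [-0.75  0.87  0.87  0.29  2.23  1.94] qp [-0.23  0.93  1.    1.25  2.26 -0.48] wz 0.26 [ 0.784 -0.122  0.15 ]
```

```bash
grep -n "^60 30 -1\|^80 30 -1" plan.txt | cut -c1-260; cat > p2.py <<'E'
from kin import *
cup=np.array([.521,-.319,.068]);o=readout.get_obs()
M=tool(60,30,-1);P=cup-.047*M[:,0]
pre=P-.12*M[:,0]
Q=path(o['tool_pos'],att(o['tcp_rot']),pre+[0,0,.12],M,o['joint_pos']);print('to pre',None if Q is None else Q[[9,-1]].round(2))
qq,e=ik(P,M,[-1.03,.61,1.4,.88,1.74,-.64]);print(qq.round(2),e)
for az2 in(40,50,60,70):
  M1=tool(az2,30,-1);C1=np.array([.646,.118,.2]);
  for p2 in(0,10):
   for roll in(150,165):
    M2=tool(az2,p2,-1,roll);ca=M2@M1.T@[0,0,1];C2=np.array([.646,.118,.15])-.035*np.r_[ca[:2],0]
    Q1=path(P+[0,0,.13],M,C1-.047*M1[:,0],M1,ik(P+[0,0,.13],M,qq)[0])
    if Q1 is None: print(az2,'no1');continue
    Mm=tool(az2,(30+p2)/2,-1,roll/2);C1b=np.array([C2[0],C2[1],.2])
    Qa=path(C1-.047*M1[:,0],M1,C1b-.047*Mm[:,0],Mm,Q1[-1]);Qb=None if Qa is None else path(C1b-.047*Mm[:,0],Mm,C2-.047*M2[:,0],M2,Qa[-1])
    print(az2,p2,roll,'tilt',np.degrees(np.arccos(ca[2])).round(),ca.round(2),Q1[-1].round(2),None if Qb is None else Qb[-1].round(2))
E
python3 p2.py
```

```text
55:60 30 -1 roll 140 p2 0 az2 30 tilt 132.0 mouth [-0.15 -0.73 -0.66] qg [-1.03  0.61  1.4   0.88  1.74 -0.64] qp [-0.16  0.27  2.12  2.3   1.01  1.4 ] wz 0.218 [ 0.392 -0.006  0.15 ]
56:60 30 -1 roll 140 p2 0 az2 60 tilt 132.0 mouth [ 0.23 -0.71 -0.66] qg [-1.03  0.61  1.4   0.88  1.74 -0.64] qp [-0.35  0.44  1.86  1.69  1.44  1.71] wz 0.218 [ 0.488 -0.116  0.15 ]
57:60 30 -1 roll 140 p2 0 az2 90 tilt 132.0 mouth [ 0.56 -0.5  -0.66] qg [-1.03  0.61  1.4   0.88  1.74 -0.64] qp [-0.34  0.67  1.47  1.38  1.86  1.85] wz 0.218 [ 0.627 -0.164  0.15 ]
58:60 30 -1 roll 180 p2 0 az2 30 tilt 150.0 mouth [-0.43 -0.25 -0.87] qg [-1.03  0.61  1.4   0.88  1.74 -0.64] qp [-0.2   0.29  2.09  2.26  1.03  2.13] wz 0.218 [ 0.402 -0.023  0.15 ]
59:60 30 -1 roll 180 p2 0 az2 60 tilt 150.0 mouth [-0.25 -0.43 -0.87] qg [-1.03  0.61  1.4   0.88  1.74 -0.64] qp [-0.35  0.47  1.81  1.68  1.44  2.42] wz 0.218 [ 0.505 -0.126  0.15 ]
60:60 30 -1 roll 180 p2 10 az2 30 tilt 140.0 mouth [-0.56 -0.32 -0.77] qg [-1.03  0.61  1.4   0.88  1.74 -0.64] qp [-0.18  0.18  2.07  2.05  0.81  2.35] wz 0.218 [ 0.41  -0.018  0.
[... 2056 characters left out ...]

60 10 150 tilt 131.0 [ 0.06 -0.76 -0.65] [-0.31  0.17  1.7   1.11  1.24 -0.17] [-0.33  0.36  1.83  1.54  1.31  2.02]
60 10 165 tilt 137.0 [-0.12 -0.66 -0.74] [-0.31  0.17  1.7   1.11  1.24 -0.17] [-0.33  0.37  1.82  1.53  1.32  2.29]
70 0 150 tilt 139.0 [ 0.24 -0.62 -0.75] [-0.32  0.26  1.59  1.07  1.41 -0.23] [-0.36  0.52  1.72  1.56  1.58  1.94]
70 0 165 tilt 147.0 [ 0.04 -0.55 -0.84] [-0.32  0.26  1.59  1.07  1.41 -0.23] [-0.36  0.53  1.71  1.56  1.58  2.21]
70 10 150 tilt 131.0 [ 0.19 -0.73 -0.65] [-0.32  0.26  1.59  1.07  1.41 -0.23] [-0.34  0.43  1.72  1.43  1.47  2.05]
70 10 165 tilt 137.0 [-0.01 -0.68 -0.74] [-0.32  0.26  1.59  1.07  1.41 -0.23] [-0.34  0.45  1.7   1.43  1.47  2.31]
```

```bash
cat > p3.py <<'E'
from kin import *
cup=np.array([.521,-.319,.068]);o=log()
M=tool(60,20,-1);P=cup-.05*M[:,0];pre=P-.13*M[:,0]+[0,0,.04]
Q=path(o['tool_pos'],att(o['tcp_rot']),pre,M,o['joint_pos'],30);print('to pre',None if Q is None else Q[[9,19,-1]].round(2))
print(pre,go(pre,Rm=M))
E
python3 p3.py
```

```text
t 5.38 q [ 0.441 -0.034  1.571 -0.648  1.865  0.27 ] p [0.4186 0.0992 0.3224] F [ 1.   1.4 -0.8] w 0.0856
to pre [[-0.32 -0.23  1.74 -0.04  1.52 -0.19]
 [-0.94  0.12  1.59  0.54  1.69 -0.65]
 [-1.2   0.7   1.16  0.97  2.06 -0.57]]
[ 0.43642766 -0.46548358  0.16956363] (array([47.69, -0.55, 33.93]), array([ 36.4, 106.5,  12.1]))
```

Call:
carry_out:
  moves: [-1, 47.7, -0.5, 33.9, 36.4, 106.5, 12.1, -1, 47.7, -0.5, 33.9, 36.4, 106.5, 12.1, -1, 47.7, -0.5, 33.9, 36.4, 106.5, 12.1, -1, 47.7, -0.5, 33.9, 36.4, 106.5, 12.1, -1, 47.7, -0.5, 33.9, 36.4, 106.5, 12.1, -1, 47.7, -0.5, 33.9, 36.4, 106.5, 12.1, -1, 47.7, -0.5, 33.9, 36.4, 106.5, 12.1, -1, 47.7, -0.5, 33.9, 36.4, 106.5, 12.1]

```text
t: 6.38
tool_pos: [0.4371, -0.3832, 0.1923]
tcp_rot: [2.106, 1.343, -0.806]
ft_force: [1.3, -0.1, 0.5]
grip_width: 0.0849
```

```bash
python3 p3.py
```

```text
t 6.38 q [-1.079  0.389  1.376  0.647  1.812 -0.713] p [ 0.4371 -0.3832  0.1923] F [ 1.3 -0.1  0.5] w 0.0849
to pre [[-1.13  0.49  1.31  0.75  1.9  -0.68]
 [-1.17  0.6   1.23  0.86  1.98 -0.64]
 [-1.2   0.7   1.16  0.97  2.06 -0.57]]
[ 0.43642766 -0.46548358  0.16956363] (array([-3.47,  2.83,  7.27]), array([ 9.1, 25.4,  3.2]))
```

Call:
carry_out:
  moves: [-1, -3.5, 2.8, 7.3, 9, 25.4, 3.2, -1, -3.5, 2.8, 7.3, 9, 25.4, 3.2, -1, -3.5, 2.8, 7.3, 9, 25.4, 3.2, -1, -3.5, 2.8, 7.3, 9, 25.4, 3.2]

```text
t: 6.88
tool_pos: [0.4355, -0.4636, 0.1666]
tcp_rot: [2.54, 1.469, -0.455]
ft_force: [0.3, 0.0, -0.1]
grip_width: 0.0851
```

```bash
python3 p3.py; python3 - <<'E'
from h import *
c=cam('wrist');save(c,'w2')
img=c['img'].copy()
for P,r,col in(((.521,-.319,.099),.033,(0,255,0)),((.521,-.319,.004),.033,(255,0,0)),((.51,-.329,.004),.055,(0,0,255))):
    cv2.polylines(img,[np.int32([px(c,[P[0]+r*np.cos(t),P[1]+r*np.sin(t),P[2]]) for t in np.linspace(0,6.28,60)])],True,col,1)
cv2.imwrite('pics/w2o.png',img)
E
```

```text
t 6.88 q [-1.204  0.701  1.166  0.967  2.055 -0.572] p [ 0.4355 -0.4636  0.1666] F [ 0.3  0.  -0.1] w 0.0851
to pre [[-1.2   0.7   1.16  0.97  2.06 -0.57]
 [-1.2   0.7   1.16  0.97  2.06 -0.57]
 [-1.2   0.7   1.16  0.97  2.06 -0.57]]
[ 0.43642766 -0.46548358  0.16956363] (array([-0.21,  0.17, -0.24]), array([-0.2,  0.2,  0.1]))
```

View pics/w2o.png

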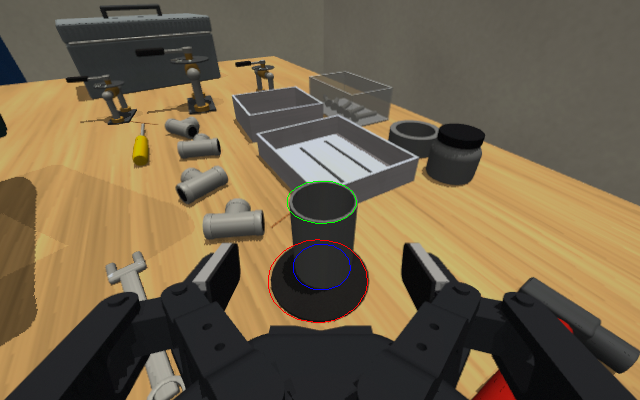

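```bash
cat > p4.py <<'E'
from kin import *
cup=np.array([.521,-.319,.068])
M=tool(60,20,-1);P=cup-.05*M[:,0]
for W in(P-.13*M[:,0]+[0,0,.01],P-.04*M[:,0],P): print(go(W,Rm=M))
E
python3 p4.py
```

```text
(array([0.84, 0.13, 2.77]), array([-0. ,  0.3,  0.1]))
(array([10.18,  0.16,  3.66]), array([-0. ,  0.3,  0.1]))
(array([14.18,  0.17,  3.64]), array([-0. ,  0.3,  0.1]))
```

Call:
carry_out:
  moves: [-1, 0.8, 0.1, 2.8, 0, 0, 0, -1, 5.5, 0.15, 3.6, 0, 0, 0, -1, 10.2, 0.15, 3.6, 0, 0, 0, -1, 14.2, 0.15, 3.6, 0, 0, 0, -1, 14.2, 0.15, 3.6, 0, 0, 0, -1, 14.2, 0.15, 3.6, 0, 0, 0]
  newtons: 50

```text
t: 7.68
tool_pos: [0.4983, -0.3594, 0.0885]
tcp_rot: [2.531, 1.467, -0.455]
ft_force: [-0.4, 0.4, -0.6]
grip_width: 0.085
```

```bash
python3 -c "
from h import *
log()";python3 p4.py|tail -1
```

```text
t 7.67 q [-1.061  0.686  1.373  0.984  1.835 -0.671] p [ 0.4983 -0.3594  0.0885] F [-0.4  0.4 -0.6] w 0.085
(array([ 0.06, -0.06,  0.34]), array([0.2, 0.5, 0.2]))
```

Call:
carry_out:
  moves: [1, 0, 0, 0, 0, 0, 0, 1, 0, 0, 0, 0, 0, 0, 1, 0, 0, 0, 0, 0, 0, 1, 0, 0, 0, 0, 0, 0]
  newtons: 50

```text
t: 8.18
tool_pos: [0.4977, -0.3607, 0.0881]
tcp_rot: [2.536, 1.465, -0.453]
ft_force: [-0.6, -4.0, 5.7]
grip_width: 0.0639
```

```bash
cat > p5.py <<'E'
from kin import *
o=log();M=tool(60,20,-1)
C=o['tool_pos']+.05*M[:,0];d=np.array([.646,.135,.20])
print('lift',go(o['tool_pos']+[0,0,.13],Rm=M)); print('over',go(d-.05*M[:,0],Rm=M))
Q=path(o['tool_pos']+[0,0,.13],M,d-.05*M[:,0],M,o['joint_pos']);print(Q[-1])
E
python3 p5.py
```

```text
t 8.18 q [-1.063  0.688  1.373  0.986  1.836 -0.671] p [ 0.4977 -0.3607  0.0881] F [-0.6 -4.   5.7] w 0.0639
lift (array([ -4.51,   0.02, -12.19]), array([0.1, 0.3, 0. ]))
over (array([ 38.33, -11.87, -27.97]), array([0.1, 0.3, 0. ]))
[-0.32653212  0.20783904  1.76580028  1.31346121  1.26259863 -0.32779707]
```

Call:
carry_out:
  moves: [1, -1, 0, -2.5, 0, 0, 0, 1, -2.5, 0, -7, 0, 0, 0, 1, -4.5, 0, -12.2, 0, 0, 0, 1, -1, -1, -13.6, 0, 0, 0, 1, 4, -2.4, -15.5, 0, 0, 0, 1, 9, -3.8, -17.4, 0, 0, 0, 1, 14, -5.2, -19.2, 0, 0, 0, 1, 19, -6.5, -21, 0, 0, 0]

```text
t: 9.18
tool_pos: [0.5662, -0.1071, 0.2179]
tcp_rot: [2.535, 1.469, -0.458]
ft_force: [-0.4, -0.0, -3.4]
grip_width: 0.0634
```

```bash
python3 p5.py
```

```text
t 9.18 q [-0.712  0.265  1.688  1.17   1.606 -0.422] p [ 0.5662 -0.1071  0.2179] F [-0.4 -0.  -3.4] w 0.0634
lift (array([ -4.53,  -0.02, -12.18]), array([-0. ,  0.4,  0.2]))
over (array([19.03, -5.13, -6.98]), array([-0. ,  0.4,  0.2]))
[-0.32653212  0.20783904  1.76580028  1.31346121  1.26259863 -0.32779707]
```

Call:
carry_out:
  moves: [1, 4, -1.1, -1.5, 0, 0, 0, 1, 9, -2.4, -3.3, 0, 0, 0, 1, 14, -3.8, -5.2, 0, 0, 0, 1, 19, -5.1, -7, 0, 0, 0, 1, 19, -5.1, -7, 0, 0, 0]

```text
t: 9.8
tool_pos: [0.6213, 0.0965, 0.2175]
tcp_rot: [2.529, 1.479, -0.456]
ft_force: [0.0, 1.0, -3.6]
grip_width: 0.0636
```

```bash
cat > p6.py <<'E'
from kin import *
o=log();M=tool(60,20,-1);T=att(o['tcp_rot']);q=o['joint_pos']
# pour: rows with rolls; cup centre goes so that rim stays over tray centre
P0=o['tool_pos'];M0=T
for f in(1/8,2/8,3/8,4/8,5/8,6/8,7/8,1):
    Mi=tool(60,20-20*f,-1,145*f);ca=Mi@M.T@[0,0,1]
    C=np.array([.646,.118,.2-.05*f])-.04*np.r_[ca[:2],0];P=C-.05*Mi[:,0];q,e=ik(P,Mi,q)
    print(ca.round(2),C.round(3),q.round(2),round(e,5),*[v.tolist() for v in go(P,Rm=Mi)])
E
python3 p6.py
```

```text
t 9.8 q [-0.323  0.208  1.762  1.303  1.269 -0.321] p [0.6213 0.0965 0.2175] F [ 0.   1.  -3.6] w 0.0636
[ 0.22 -0.2   0.95] [0.637 0.126 0.194] [-0.36  0.22  1.8   1.36  1.3  -0.07] 0.0 [-1.05, -0.12, 1.32] [18.2, 2.9, 0.2]
[ 0.41 -0.39  0.82] [0.629 0.134 0.188] [-0.36  0.23  1.83  1.41  1.3   0.19] 0.0 [-0.52, -1.17, 2.01] [36.3, 5.4, -1.1]
[ 0.55 -0.57  0.61] [0.624 0.141 0.181] [-0.35  0.24  1.86  1.47  1.31  0.45] 0.0 [0.04, -2.0, 2.7] [54.3, 7.6, -3.2]
[ 0.63 -0.7   0.34] [0.621 0.146 0.175] [-0.35  0.27  1.88  1.52  1.33  0.71] 0.0 [0.57, -2.52, 3.4] [72.3, 9.3, -6.0]
[ 0.64 -0.76  0.03] [0.62  0.149 0.169] [-0.35  0.3   1.89  1.57  1.35  0.97] 0.0 [1.03, -2.69, 4.13] [90.2, 10.6, -9.7]
[ 0.59 -0.76 -0.27] [0.623 0.149 0.162] [-0.35  0.34  1.89  1.61  1.38  1.24] 0.0 [1.4, -2.49, 4.89] [108.0, 11.0, -14.1]
[ 0.47 -0.69 -0.55] [0.627 0.146 0.156] [-0.35  0.39  1.88  1.65  1.41  1.51] 0.0 [1.67, -1.94, 5.68] [125.6, 10.6, -19.4]
[ 0.3  -0.57 -0.77] [0.634 0.141 0.15 ] [-0.36  0.44  1.87  1.68  1.45  1.79] 0.0 [1.86, -1.09, 6.51] [143.0, 8.9, -25.4]
```

Call:
carry_out:
  moves: [1, -0.5, 0, 0.7, 9, 1.5, 0, 1, -1, -0.1, 1.3, 18, 2.9, 0, 1, -0.8, -0.6, 1.7, 27, 4, -0.5, 1, -0.5, -1.2, 2, 36, 5.4, -1.1, 1, -0.2, -1.6, 2.4, 45, 6.5, -2, 1, 0, -2, 2.7, 54, 7.6, -3.2, 1, 0.3, -2.3, 3, 63, 8.5, -4.5, 1, 0.6, -2.5, 3.4, 72, 9.3, -6]
  newtons: 60

```text
t: 10.8
tool_pos: [0.5978, 0.0983, 0.1835]
tcp_rot: [-1.768, -0.866, 0.864]
ft_force: [0.2, 0.2, -3.0]
grip_width: 0.0634
```

```bash
sed -i 's/in(1\/8,2\/8,3\/8,4\/8,/in(9\/16,/; s/5\/8,6\/8,7\/8,1)/10\/16,11\/16,12\/16,13\/16,14\/16,15\/16,1)/; s/\[.646,.118,.2-.05\*f\]/[.634,.134,.2-.063*f]/' p6.py; python3 p6.py
```

```text
t 10.8 q [-0.357  0.27   1.881  1.517  1.33   0.706] p [0.5978 0.0983 0.1835] F [ 0.2  0.2 -3. ] w 0.0634
[ 0.65 -0.74  0.19] [0.608 0.164 0.165] [-0.33  0.27  1.93  1.56  1.32  0.81] 0.0 [1.38, 0.14, 2.54] [9.1, -0.2, -1.4]
[ 0.64 -0.76  0.03] [0.608 0.165 0.161] [-0.33  0.29  1.93  1.59  1.33  0.94] 0.0 [1.55, 0.59, 2.73] [18.2, -0.1, -2.6]
[ 0.62 -0.77 -0.12] [0.609 0.165 0.157] [-0.33  0.31  1.93  1.61  1.35  1.07] 0.0 [1.69, 1.07, 2.82] [27.2, -0.2, -3.8]
[ 0.59 -0.76 -0.27] [0.611 0.165 0.153] [-0.33  0.33  1.93  1.63  1.36  1.2 ] 0.0 [1.8, 1.58, 2.83] [36.3, -0.5, -5.1]
[ 0.53 -0.74 -0.42] [0.613 0.163 0.149] [-0.33  0.36  1.93  1.65  1.38  1.34] 0.0 [1.9, 2.12, 2.76] [45.3, -1.0, -6.4]
[ 0.47 -0.69 -0.55] [0.615 0.162 0.145] [-0.33  0.39  1.92  1.67  1.4   1.47] 0.0 [1.97, 2.69, 2.6] [54.3, -1.8, -7.6]
[ 0.39 -0.64 -0.67] [0.618 0.159 0.141] [-0.33  0.41  1.91  1.69  1.42  1.61] 0.0 [2.02, 3.29, 2.38] [63.4, -2.7, -8.8]
[ 0.3  -0.57 -0.77] [0.622 0.157 0.137] [-0.34  0.44  1.9   1.7   1.44  1.75] 0.0 [2.05, 3.91, 2.1] [72.4, -3.9, -10.0]
```

Call:
carry_out:
  moves: [1, 1.4, 0.1, 2.5, 9, -0.2, -1.4, 1, 1.6, 0.6, 2.7, 18, -0.1, -2.6, 1, 1.7, 1.1, 2.8, 27, -0.2, -3.8, 1, 1.8, 1.6, 2.8, 36.3, -0.5, -5.1, 1, 1.9, 2.1, 2.8, 45.3, -1, -6.4, 1, 2, 2.7, 2.6, 54.3, -1.8, -7.6, 1, 2, 3.3, 2.4, 63.4, -2.7, -8.8, 1, 2, 3.9, 2.1, 72.4, -3.9, -10]

```text
t: 11.8
tool_pos: [0.5976, 0.1127, 0.1377]
tcp_rot: [-0.552, -0.321, 1.013]
ft_force: [0.2, -0.5, -1.4]
grip_width: 0.0636
```

Call:
carry_out:
  moves: [1, 0, 0, 0, 0, 0, 0, 1, 0, 0, 0, 0, 0, 0, 1, 0, 0, 0, 10, 0, 0, 1, 0, 0, 0, 10, 0, 0, 1, 0, 0, 0, 0, 0, 0, 1, 0, 0, 0, 0, 0, 0]

```text
t: 12.55
tool_pos: [0.5975, 0.1134, 0.1376]
tcp_rot: [-0.558, -0.323, 1.014]
ft_force: [0.1, -0.3, -1.8]
grip_width: 0.0635
```

```bash
python3 - <<'E'
from h import *
log()
s=cam('scene');save(s,'s3');t=cam('top');save(t,'top3')
a=cv2.resize(s['img'][190:310,210:450],None,fx=3.3,fy=3.3,interpolation=cv2.INTER_CUBIC)
b=cv2.resize(t['img'][95:275,200:430],None,fx=3.4,fy=3.4,interpolation=cv2.INTER_CUBIC)
cv2.imwrite('pics/p3.png',b)
E
```

```text
t 12.55 q [-0.337  0.442  1.901  1.702  1.439  1.744] p [0.5975 0.1134 0.1376] F [ 0.1 -0.3 -1.8] w 0.0635
```

View pics/p3.png

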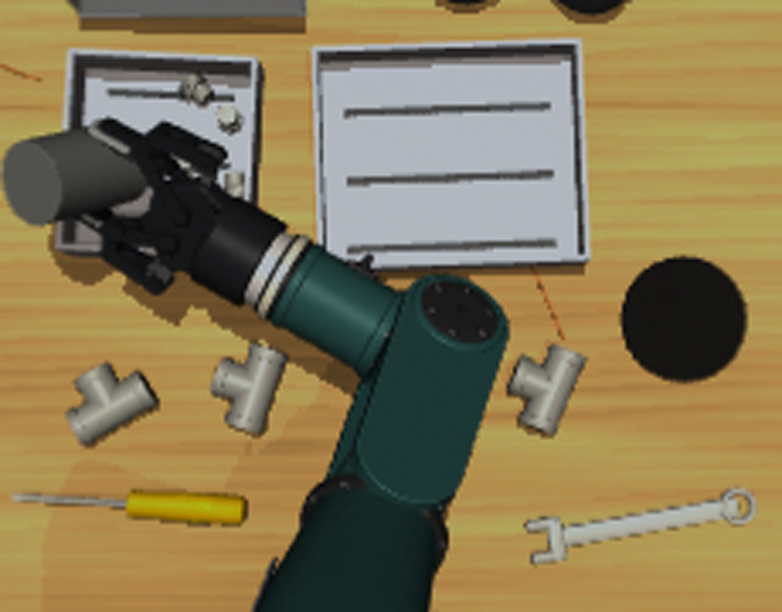

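The top view shows plugs in the small tray around crop (197,90), (230,120), (235,183); the cup is inverted over it. I'll tilt a bit more and jiggle to ensure it empties.

Call:
carry_out:
  moves: [1, 0, 0, 0, 10, 0, 0, 1, 0, 0, 0, 20, 0, 0, 1, 0, 0, 0, 28, 0, 0, 1, 0, 0, 0, 20, 0, 0, 1, 0, 0, 0, 28, 0, 0, 1, 0, 0, 0, 28, 0, 0, 1, 0, 0, 0, 28, 0, 0]

```text
t: 13.52
tool_pos: [0.5975, 0.1134, 0.1372]
tcp_rot: [-0.116, -0.068, 1.047]
ft_force: [0.1, 0.7, -0.9]
grip_width: 0.0636
```

```bash
cat > p7.py <<'E'
from kin import *
o=log();M=tool(60,20,-1);q=o['joint_pos']
# raise back: rows over the tray with decreasing roll
import sys
F=[float(x) for x in sys.argv[1].split(',')]
for f in F:
    Mi=tool(60,20-20*f,-1,145*f);P=np.array([.632,.15,.21-.05*f])-.05*Mi[:,0];q,e=ik(P,Mi,q)
    print(q.round(2),round(e,5),*[v.tolist() for v in go(P,Rm=Mi)])
E
python3 p7.py 0.95,.7,.45
```

```text
t 13.53 q [-0.337  0.443  1.901  1.702  1.439  2.232] p [0.5975 0.1134 0.1372] F [ 0.1  0.7 -0.9] w 0.0636
[-0.34  0.4   1.88  1.67  1.42  1.7 ] 0.0 [-0.1, -1.48, 2.44] [-34.9, 1.0, 0.4]
[-0.34  0.32  1.87  1.59  1.36  1.16] 0.0 [-0.08, -1.7, 4.12] [-71.1, 4.8, 4.3]
[-0.33  0.26  1.85  1.5   1.31  0.63] 0.0 [-0.01, -1.91, 5.78] [-107.0, 6.3, 11.2]
```

Call:
carry_out:
  moves: [1, -0.1, -0.5, 1, -9, 0, 0, 1, -0.1, -0.8, 1.5, -18, 0.3, 0.1, 1, -0.1, -1.2, 2, -27, 0.7, 0.2, 1, -0.1, -1.5, 2.4, -35, 1, 0.4, 1, -0.1, -1.6, 2.9, -44, 2, 1.3, 1, -0.1, -1.6, 3.3, -53, 3, 2.3, 1, -0.1, -1.7, 3.7, -62, 4, 3.3, 1, -0.1, -1.7, 4.1, -71, 4.8, 4.3]

```text
t: 14.52
tool_pos: [0.607, 0.1067, 0.1802]
tcp_rot: [-1.291, -0.638, 0.942]
ft_force: [-0.3, -0.5, -0.7]
grip_width: 0.0638
```

```bash
python3 p7.py .6,.5,.35,.2,.15,.1,0
```

```text
t 14.53 q [-0.34   0.322  1.868  1.591  1.36   1.157] p [0.607  0.1067 0.1802] F [-0.3 -0.5 -0.7] w 0.0638
[-0.34  0.29  1.86  1.56  1.34  0.95] 0.0 [-0.02, -0.66, 0.14] [-14.3, 0.1, 2.0]
[-0.33  0.27  1.85  1.52  1.32  0.74] 0.0 [-0.07, -1.32, 0.27] [-28.8, -0.2, 4.0]
[-0.33  0.23  1.84  1.46  1.29  0.42] 0.0 [-0.12, -2.31, 0.47] [-50.5, -1.8, 7.0]
[-0.32  0.2   1.83  1.4   1.27  0.11] 0.0 [-0.16, -3.29, 0.66] [-72.1, -4.5, 9.6]
[-0.32  0.19  1.82  1.38  1.26  0.  ] 0.0 [-0.17, -3.62, 0.73] [-79.3, -5.7, 10.4]
[-0.31  0.18  1.81  1.36  1.26 -0.1 ] 0.0 [-0.18, -3.95, 0.8] [-86.5, -7.0, 11.1]
[-0.31  0.16  1.8   1.31  1.25 -0.31] 0.0 [-0.19, -4.6, 0.93] [-100.8, -10.1, 12.3]
```

Call:
carry_out:
  moves: [1, 0, -0.4, 0.1, -9, 0, 1.2, 1, 0, -0.8, 0.2, -18, 0, 2.4, 1, 0, -1.2, 0.3, -27, -0.2, 3.8, 1, 0, -1.7, 0.3, -36, -0.7, 5, 1, -0.1, -2.1, 0.4, -45, -1.4, 6.2, 1, -0.1, -2.5, 0.5, -54, -2.2, 7.4, 1, -0.1, -2.9, 0.6, -63, -3.3, 8.5, 1, -0.2, -3.3, 0.7, -72, -4.5, 9.6]

```text
t: 15.52
tool_pos: [0.6074, 0.1082, 0.2137]
tcp_rot: [-2.435, -1.294, 0.694]
ft_force: [-1.3, 0.2, -1.1]
grip_width: 0.0632
```

```bash
cat > p8.py <<'E'
from kin import *
o=log();M=tool(60,20,-1)
D=np.array([.4977-.521+.51,-.3607+.319-.329,.0881]);
# cup was gripped with centre at (.521,-.319) when TCP at (.4977,-.3607,.0881)
for W in([.59,.10,.23],D+[0,0,.13],D+[0,0,.04],D+[0,0,.001]): print(go(W,Rm=M))
E
python3 p8.py
```

```text
t 15.53 q [-0.321  0.199  1.825  1.399  1.274  0.109] p [0.6074 0.1082 0.2137] F [-1.3  0.2 -1.1] w 0.0632
(array([-1.97, -1.51, -0.45]), array([-29.1,  -3.9,   1.2]))
(array([-45.83,  17.85,   4.53]), array([-29.1,  -3.9,   1.2]))
(array([-43.36,  22.07,  12.09]), array([-29.1,  -3.9,   1.2]))
(array([-42.28,  23.9 ,  15.36]), array([-29.1,  -3.9,   1.2]))
```

Call:
carry_out:
  moves: [1, -2, -1.5, -0.4, -10, -1.3, 0.4, 1, -6, 0, 0, -20, -2.6, 0.8, 1, -11.5, 2.8, 0.7, -29.1, -3.9, 1.2, 1, -17, 5.2, 1.3, -29.1, -3.9, 1.2, 1, -22.5, 7.6, 1.9, -29.1, -3.9, 1.2, 1, -28, 10, 2.5, -29.1, -3.9, 1.2, 1, -33.5, 12.5, 3.1, -29.1, -3.9, 1.2, 1, -39, 15, 3.7, -29.1, -3.9, 1.2]

```text
t: 16.52
tool_pos: [0.5029, -0.3001, 0.2187]
tcp_rot: [2.546, 1.466, -0.451]
ft_force: [0.6, -0.5, -0.6]
grip_width: 0.0637
```

```bash
python3 p8.py; python3 - <<'E'
from h import *
t=cam('top');save(t,'top4')
a=cv2.resize(t['img'][95:195,205:290],None,fx=4.7,fy=4.7,interpolation=cv2.INTER_CUBIC)
b=cv2.resize(t['img'][130:230,345:430],None,fx=4.7,fy=4.7,interpolation=cv2.INTER_CUBIC)
cv2.imwrite('pics/p4.png',np.hstack([a,b]))
E
```

```text
t 16.52 q [-1.01   0.438  1.457  1.063  1.883 -0.487] p [ 0.5029 -0.3001  0.2187] F [ 0.6 -0.5 -0.6] w 0.0637
(array([ 36.27, -12.58, -14.29]), array([-0.3, -0.1, -0.1]))
(array([-6.49,  2.15,  2.41]), array([-0.3, -0.1, -0.1]))
(array([-3.42,  2.2 , 10.87]), array([-0.3, -0.1, -0.1]))
(array([-2.09,  2.22, 14.54]), array([-0.3, -0.1, -0.1]))
```

View pics/p4.png

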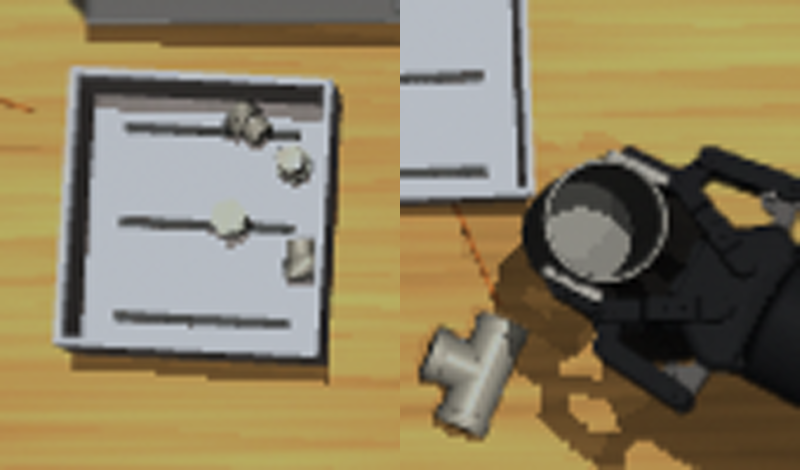

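The cup is empty, and all the plugs (crop (248,122), (293,162), (230,222), (300,258)) are in the small tray. Now I'll place the cup.

Call:
carry_out:
  moves: [1, -4.5, 1.5, 1.7, -0.3, 0, 0, 1, -6.5, 2.15, 2.4, -0.3, 0, 0, 1, -5, 2.2, 6.5, -0.3, 0, 0, 1, -3.4, 2.2, 10.9, -0.3, 0, 0, 1, -3.4, 2.2, 10.9, -0.3, 0, 0, 1, -2.6, 2.2, 13, -0.3, 0, 0, 1, -2.2, 2.2, 14.1, -0.3, 0, 0, 1, -2.2, 2.2, 14.1, -0.3, 0, 0]

```text
t: 17.58
tool_pos: [0.4873, -0.3681, 0.0933]
tcp_rot: [2.543, 1.467, -0.448]
ft_force: [-0.5, 0.6, -1.3]
grip_width: 0.0638
```

```bash
python3 p8.py
```

```text
t 17.57 q [-1.083  0.684  1.37   0.981  1.857 -0.67 ] p [ 0.4873 -0.3681  0.0933] F [-0.5  0.6 -1.3] w 0.0638
(array([ 38.27, -14.59, -28.39]), array([-0.1, -0.1, -0. ]))
(array([ -4.49,   0.05, -11.65]), array([-0.1, -0.1, -0. ]))
(array([-1.43,  0.07, -3.19]), array([-0.1, -0.1, -0. ]))
(array([-0.1 ,  0.07,  0.48]), array([-0.1, -0.1, -0. ]))
```

Call:
carry_out:
  moves: [1, -0.05, 0.05, 0.3, 0, 0, 0, 1, -0.1, 0.05, 0.5, 0, 0, 0, 1, -0.1, 0.05, 0.5, 0, 0, 0]

```text
t: 17.95
tool_pos: [0.4865, -0.3712, 0.0895]
tcp_rot: [2.542, 1.465, -0.448]
ft_force: [0.1, 0.1, -0.9]
grip_width: 0.0636
```

```bash
python3 p8.py
```

```text
t 17.95 q [-1.086  0.692  1.365  0.978  1.857 -0.675] p [ 0.4865 -0.3712  0.0895] F [ 0.1  0.1 -0.9] w 0.0636
(array([ 38.4 , -14.67, -28.9 ]), array([-0.1, -0. , -0.1]))
(array([-4.34e+00, -1.00e-02, -1.21e+01]), array([-0.1, -0. , -0.1]))
(array([-1.27, -0.01, -3.65]), array([-0.1, -0. , -0.1]))
(array([ 0.06, -0.  ,  0.02]), array([-0.1, -0. , -0.1]))
```

Go down in small increments until contact.

Call:
carry_out:
  moves: [1, 0.05, 0, 0.15, 0, 0, 0, 1, 0.05, 0, 0.15, 0, 0, 0, 1, 0.1, 0, 0.2, 0, 0, 0, 1, 0.1, 0, 0.2, 0, 0, 0]

```text
t: 18.45
tool_pos: [0.4867, -0.3708, 0.0878]
tcp_rot: [2.542, 1.466, -0.446]
ft_force: [-1.1, -0.5, 3.2]
grip_width: 0.0635
```

Call:
carry_out:
  moves: [-1, 0, 0, 0, 0, 0, 0, -1, 0, 0, 0, 0, 0, 0, -1, 0, 0, 0, 0, 0, 0, -1, 0, 0, 0, 0, 0, 0, -1, -3, 0, -0.2, 0, 0, 0, -1, -8, 0, -0.5, 0, 0, 0, -1, -13, 0, -1.5, 0, 0, 0, -1, -16, 0, -6, 0, 0, 0]

```text
t: 19.45
tool_pos: [0.4197, -0.4849, 0.1961]
tcp_rot: [2.55, 1.466, -0.45]
ft_force: [0.8, -0.3, 0.2]
grip_width: 0.0854
```

```bash
python3 - <<'E'
from kin import *
o=log()
t=cam('top');save(t,'top5')
im=t['img'].copy()
def circ(img,c,P,r,u,v,f,col):
    q=[(px(c,[P[0]+r*np.cos(x),P[1]+r*np.sin(x),P[2]])-[u-.5,v-.5])*f for x in np.linspace(0,6.283,60)]
    cv2.polylines(img,[np.int32(q)],True,col,1)
b=cv2.resize(im[160:220,370:430],None,fx=6,fy=6,interpolation=cv2.INTER_CUBIC)
circ(b,t,[.510,-.329,.099],.033,370,160,6,(0,255,0));circ(b,t,[.510,-.329,.004],.055,370,160,6,(0,0,255))
a=cv2.resize(im[190:240,215:375],None,fx=5,fy=5,interpolation=cv2.INTER_CUBIC)
out=np.zeros((600,800,3),np.uint8);out[:250]=a;out[250:600,:360]=b[:350];cv2.imwrite('pics/p5.png',out)
E
```

```text
t 19.45 q [-1.235  0.697  1.11   0.985  2.113 -0.527] p [ 0.4197 -0.4849  0.1961] F [ 0.8 -0.3  0.2] w 0.0854
```

View pics/p5.png

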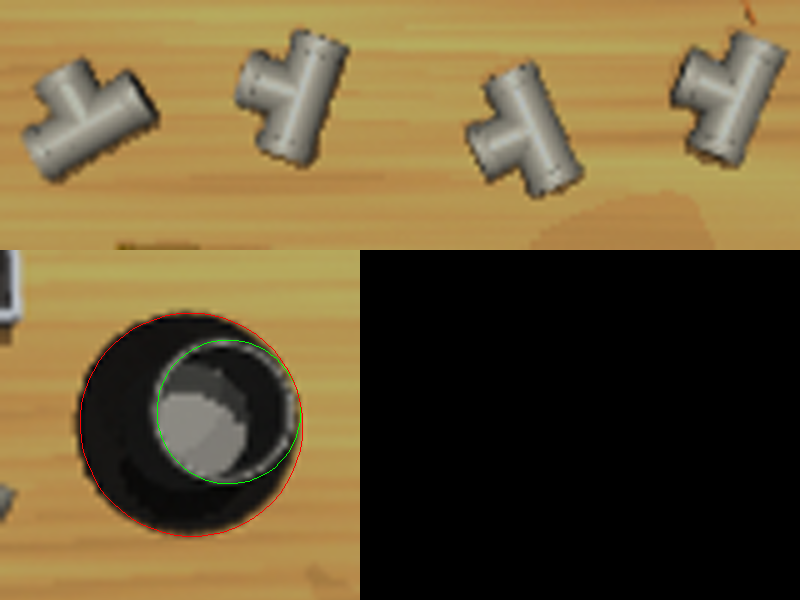

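```bash
cat > tee.py <<'E'
from kin import *
import sys
TE={1:(.4434,.1684,29.4),2:(.4521,.0487,-105),3:(.4282,-.084,-68.8),4:(.4516,-.2019,-112.8)}
SL={4:(.605,-.180,-90),3:(.605,-.070,-90),2:(.689,-.068,-90),1:(.689,-.178,90)}
def show(P,yaw,q=None):
    s,t=go(P,np.radians(yaw));q,e=ik(np.array(P),down(np.radians(yaw)),readout.get_obs()['joint_pos'] if q is None else q)
    print(P,s.tolist(),t.tolist(),'q',q.round(2),round(e,4));return q
if __name__=='__main__':
    o=log();n=int(sys.argv[2]);x,y,a=(TE if sys.argv[1]=='g' else SL)[n];q=None
    for z in map(float,sys.argv[3].split(',')): q=show([x,y,z],a,q)
E
python3 tee.py g 4 .2,.074
```

```text
t 19.5 q [-1.236  0.688  1.1    0.991  2.118 -0.525] p [ 0.4202 -0.4869  0.2065] F [ 0.7 -2.4  5.5] w 0.0853
[0.4516, -0.2019, 0.2] [24.79, -11.63, -8.54] [71.7, -57.1, 49.5] q [-0.54  0.01  1.66  0.    1.47  1.43] 0.0
[0.4516, -0.2019, 0.074] [29.14, -11.75, 3.28] [71.7, -57.1, 49.5] q [-0.54  0.13  1.8  -0.    1.21  1.43] 0.0
```

Call:
carry_out:
  moves: [-0.8, 0.5, -1.5, -5, 7, -5.6, 4.8, -0.8, 3.5, -3, -9, 14, -11.2, 9.7, -0.8, 7, -4.5, -11, 21, -16.8, 14.5, -0.8, 11, -6, -12, 28, -22.4, 19.4, -0.8, 14.5, -7.5, -12, 35, -28, 24.2, -0.8, 18, -9, -12, 42, -33.6, 29, -0.8, 21, -10.5, -11, 49, -39.2, 34, -0.8, 23, -11.6, -10, 57, -45, 39]

```text
t: 20.5
tool_pos: [0.446, -0.2067, 0.2136]
tcp_rot: [-2.309, -0.014, 1.824]
ft_force: [1.0, 0.7, -0.7]
grip_width: 0.0768
```

```bash
python3 tee.py g 4 .18,.074
```

```text
t 20.5 q [-0.68  -0.086  1.744  0.259  1.383  0.99 ] p [ 0.446  -0.2067  0.2136] F [ 1.   0.7 -0.7] w 0.0768
[0.4516, -0.2019, 0.18] [3.42, 0.01, 0.27] [14.9, -11.4, 11.0] q [-0.54  0.02  1.69  0.    1.43  1.43] 0.0
[0.4516, -0.2019, 0.074] [13.62, 1.72, 2.59] [14.9, -11.4, 11.0] q [-0.54  0.13  1.8  -0.    1.21  1.43] 0.0
```

Call:
carry_out:
  moves: [-0.8, 3.4, 0, 0.3, 14.9, -11.4, 11, -0.8, 3.4, 0, 0.3, 14.9, -11.4, 11, -0.8, 3.4, 0, 0.3, 14.9, -11.4, 11]

```text
t: 20.88
tool_pos: [0.453, -0.2023, 0.18]
tcp_rot: [-2.01, 0.393, 2.004]
ft_force: [-0.2, 0.1, -0.2]
grip_width: 0.0768
```

```bash
python3 tee.py g 4 .074; cat > ov.py <<'E'
from tee import *
def ov(name,ns,TE=TE):
    c=cam('wrist');save(c,name);img=c['img'].copy()
    for n in ns:
        x,y,a=TE[n];a=np.radians(a if n!=0 else a);Y=np.array([np.cos(a),np.sin(a)])
        if n in(2,3,4):Y=-Y
        X=np.array([Y[1],-Y[0]])
        pts=[(-36,-26),(36,-26),(36,6),(16,6),(16,26),(-16,26),(-16,6),(-36,6)]
        cv2.polylines(img,[np.int32([px(c,[*(np.array([x,y])+X*p/1e3+Y*q/1e3),.02]) for p,q in pts])],True,(0,255,0),1)
    cv2.imwrite('pics/'+name+'o.png',img)
E
python3 -c "
from ov import *
ov('w3',(4,3))"
```

```text
t 20.88 q [-0.536  0.025  1.685  0.004  1.429  1.423] p [ 0.453  -0.2023  0.18  ] F [-0.2  0.1 -0.2] w 0.0768
[0.4516, -0.2019, 0.074] [10.6, 0.06, 0.17] [0.5, -0.1, 0.2] q [-0.54  0.13  1.8  -0.    1.21  1.43] 0.0
```

View pics/w3o.png

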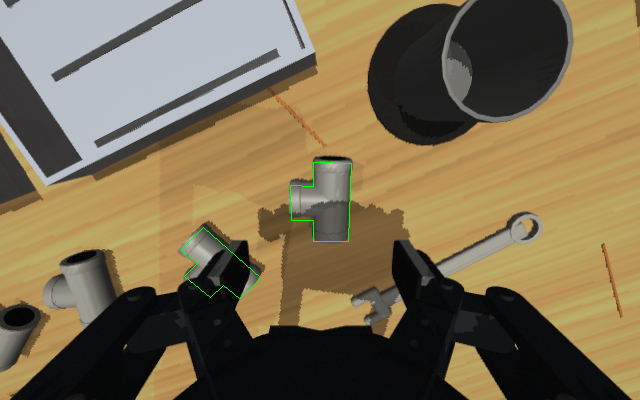

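Overlay matches tee 4 (run at u≈332, v 160–240). Descend and grip.

Call:
carry_out:
  moves: [-0.8, 5, 0, 0.1, 0, 0, 0, -0.8, 9, 0.1, 0.2, 0, 0, 0, -0.8, 10.6, 0.1, 0.2, 0, 0, 0, -0.8, 10.6, 0.1, 0.2, 0, 0, 0, 1, 10.6, 0.1, 0.2, 0, 0, 0, 1, 10.6, 0.1, 0.2, 0, 0, 0, 1, 10.6, 0.1, 0.2, 0, 0, 0, 1, 10.6, 0.1, 0.2, 0, 0, 0]
  newtons: 60

```text
t: 21.92
tool_pos: [0.4519, -0.204, 0.0771]
tcp_rot: [-2.013, 0.399, 1.997]
ft_force: [0.9, 1.8, 6.5]
grip_width: 0.0507
```

```bash
python3 tee.py p 4 .19,.081
```

```text
t 21.93 q [-0.54   0.128  1.799  0.004  1.207  1.423] p [ 0.4519 -0.204   0.0771] F [0.9 1.8 6.5] w 0.0507
[0.605, -0.18, 0.19] [-11.17, -8.12, -13.3] [-22.6, -0.5, 0.1] q [-0.38  0.31  1.33  0.    1.5   1.19] 0.0
[0.605, -0.18, 0.081] [-0.27, -8.1, -13.22] [-22.6, -0.5, 0.1] q [-0.38  0.4   1.45 -0.    1.3   1.19] 0.0
```

Call:
carry_out:
  moves: [1, -6, 0, 0, 0, 0, 0, 1, -11.2, -1, -2, -5, 0, 0, 1, -11.2, -4, -6.5, -14, 0, 0, 1, -11.2, -7, -11, -22.6, 0, 0, 1, -11.2, -8.1, -13.3, -22.6, 0, 0, 1, -7, -8.1, -13.3, -22.6, 0, 0, 1, -2, -8.1, -13.3, -22.6, 0, 0, 1, -2, -8.1, -13.3, -22.6, 0, 0]

```text
t: 22.92
tool_pos: [0.6003, -0.1784, 0.0888]
tcp_rot: [-2.208, -0.007, 2.229]
ft_force: [-1.6, -0.5, -3.8]
grip_width: 0.0508
```

```bash
python3 tee.py p 4 .083,.2
```

```text
t 22.93 q [-0.38   0.388  1.446  0.002  1.319  1.19 ] p [ 0.6003 -0.1784  0.0888] F [-1.6 -0.5 -3.8] w 0.0508
[0.605, -0.18, 0.083] [0.57, 0.17, -0.47] [0.0, 0.5, 0.3] q [-0.38  0.4   1.44 -0.    1.3   1.19] 0.0
[0.605, -0.18, 0.2] [-11.13, 0.1, -0.36] [0.0, 0.5, 0.3] q [-0.38  0.31  1.32  0.    1.51  1.19] 0.0
```

Call:
carry_out:
  moves: [1, 0.6, 0.2, -0.4, 0, 0, 0, 1, 0.6, 0.2, -0.4, 0, 0, 0, -0.5, 0.6, 0.2, -0.4, 0, 0, 0, -0.5, 0.6, 0.2, -0.4, 0, 0, 0, -0.5, 0.6, 0.2, -0.4, 0, 0, 0, -0.5, -5, 0.2, -0.4, 0, 0, 0, -0.5, -11, 0.2, -0.4, 0, 0, 0, -0.8, -11, 0.2, -0.4, 0, 0, 0]

```text
t: 23.92
tool_pos: [0.6104, -0.183, 0.2134]
tcp_rot: [2.238, -0.005, -2.2]
ft_force: [0.9, -0.5, 0.2]
grip_width: 0.0767
```

```bash
python3 tee.py g 3 .18,.076; cat > chk.py <<'E'
from h import *
import sys
def chk(name):
    a=load('top5')['img'].astype(int);c=cam('top');save(c,name);d=np.abs(a-c['img']).max(2)
    for n,(u,v) in {1:(232,214),2:(273,209),3:(319,215),4:(361,209)}.items():print('tee',n,'changed px',int((d[v-18:v+18,u-18:u+18]>40).sum()))
chk(sys.argv[1])
E
python3 chk.py top6
```

```text
t 23.93 q [-0.381  0.302  1.298  0.002  1.523  1.189] p [ 0.6104 -0.183   0.2134] F [ 0.9 -0.5  0.2] w 0.0767
[0.4282, -0.084, 0.18] [2.98, -9.92, 18.28] [-21.2, -0.9, -0.4] q [-0.32 -0.11  1.81 -0.    1.44  0.88] 0.0
[0.4282, -0.084, 0.076] [13.38, -9.97, 18.46] [-21.2, -0.9, -0.4] q [-0.32  0.01  1.93 -0.    1.2   0.88] 0.0
tee 1 changed px 0
tee 2 changed px 0
tee 3 changed px 1130
tee 4 changed px 941
```

Call:
carry_out:
  moves: [-0.8, 1, -3, 5.5, -7, 0, 0, -0.8, 2, -6.5, 12, -14, 0, 0, -0.8, 3, -9.9, 18.3, -21.2, -0.9, -0.4, -0.8, 3, -9.9, 18.3, -21.2, -0.9, -0.4, -0.8, 3, -9.9, 18.3, -21.2, -0.9, -0.4]

```text
t: 24.6
tool_pos: [0.4227, -0.082, 0.1726]
tcp_rot: [2.007, 0.389, -2.038]
ft_force: [-0.4, -0.1, 1.0]
grip_width: 0.0768
```

```bash
cat > seg.py <<'E'
from tee import *
def seg(n,name):
    c=cam('wrist');save(c,name);hsv=cv2.cvtColor(c['img'],cv2.COLOR_BGR2HSV)
    x,y,a=TE[n];a=np.radians(a);Y=np.array([np.cos(a),np.sin(a)])*(1 if n==1 else -1);X=np.array([Y[1],-Y[0]])
    pts=[(-36,-26),(36,-26),(36,6),(16,6),(16,26),(-16,26),(-16,6),(-36,6)]
    def poly(dx=0,dy=0,da=0):
        M=R.from_euler('z',da,degrees=True).as_matrix()[:2,:2]
        m=np.zeros((400,640),np.uint8);cv2.fillPoly(m,[np.int32([px(c,[*(np.array([x+dx,y+dy])+M@(X*p+Y*q)/1e3),.018]) for p,q in pts])],1);return m
    g=(hsv[...,1]<60)&(hsv[...,2]>70)
    lab,L=cv2.connectedComponents(g.astype(np.uint8))
    P=poly();big=np.bincount(L[(P>0)&g],minlength=2);b=(L==(big[1:].argmax()+1)) if big[1:].any() else g
    iou=lambda m:((m>0)&b).sum()/((m>0)|b).sum()
    from scipy.optimize import minimize
    best=max(((iou(poly(dx,dy,da)),dx,dy,da) for dx in np.arange(-.02,.021,.004) for dy in np.arange(-.02,.021,.004) for da in(-20,-10,-5,0,5,10,20)))
    print('tee',n,'area',b.sum(),'iou0',iou(P).round(3),'best',np.round(best,3))
if __name__=='__main__': seg(int(sys.argv[1]),sys.argv[2])
E
python3 tee.py g 3 .076; python3 seg.py 3 w4
```

```text
t 24.6 q [-3.240e-01 -1.070e-01  1.828e+00  1.000e-03  1.439e+00  8.760e-01] p [ 0.4227 -0.082   0.1726] F [-0.4 -0.1  1. ] w 0.0768
[0.4282, -0.084, 0.076] [9.65, 0.5, -0.57] [0.1, 0.8, 0.7] q [-0.32  0.01  1.93 -0.    1.2   0.88] 0.0
tee 3 area 3457 iou0 0.803 best [0.803 0.    0.    0.   ]
```

Call:
carry_out:
  moves: [-0.8, 4, 0.3, -0.4, 0, 0.8, 0.7, -0.8, 8, 0.5, -0.4, 0, 0.8, 0.7, -0.8, 9.6, 0.5, -0.4, 0, 0.8, 0.7, -0.8, 9.6, 0.5, -0.4, 0, 0.8, 0.7]

```text
t: 25.15
tool_pos: [0.4289, -0.0858, 0.0773]
tcp_rot: [2.02, 0.377, -2.018]
ft_force: [0.4, 0.0, 0.1]
grip_width: 0.0769
```

```bash
python3 tee.py g 3 .076
```

```text
t 25.15 q [-0.327  0.005  1.93   0.     1.205  0.873] p [ 0.4289 -0.0858  0.0773] F [0.4 0.  0.1] w 0.0769
[0.4282, -0.084, 0.076] [0.13, -0.2, -0.0] [-0.0, -0.1, -0.0] q [-0.32  0.01  1.93 -0.    1.2   0.88] 0.0
```

Call:
carry_out:
  moves: [1, 0.1, -0.2, 0, 0, 0, 0, 1, 0.1, -0.2, 0, 0, 0, 0, 1, 0.1, -0.2, 0, 0, 0, 0, 1, 0.1, -0.2, 0, 0, 0, 0, 1, -4, -0.2, 0, 0, 0, 0, 1, -10, -0.2, 0, 0, 0, 0, 1, -11, -0.2, 0, 0, 0, 0]

```text
t: 26.02
tool_pos: [0.4299, -0.0845, 0.1933]
tcp_rot: [2.029, 0.37, -2.003]
ft_force: [0.2, 0.6, -2.1]
grip_width: 0.0503
```

```bash
python3 tee.py p 3 .19,.083
```

```text
t 26.02 q [-0.323 -0.124  1.8   -0.     1.451  0.877] p [ 0.4299 -0.0845  0.1933] F [ 0.2  0.6 -2.1] w 0.0503
[0.605, -0.07, 0.19] [0.56, 4.98, -16.84] [21.2, -0.7, -0.4] q [-0.21  0.26  1.39  0.    1.48  1.36] 0.0
[0.605, -0.07, 0.083] [11.26, 4.88, -16.72] [21.2, -0.7, -0.4] q [-0.21  0.35  1.5  -0.    1.28  1.36] 0.0
```

Call:
carry_out:
  moves: [1, 0.5, 1.6, -5.5, 7, 0, 0, 1, 0.5, 3.2, -11, 14, -0.3, 0, 1, 0.5, 5, -16.8, 21.2, -0.7, -0.4, 1, 0.5, 5, -16.8, 21.2, -0.7, -0.4, 1, 5, 5, -16.8, 21.2, -0.7, -0.4, 1, 9.5, 5, -16.8, 21.2, -0.7, -0.4, 1, 10.7, 5, -16.8, 21.2, -0.7, -0.4, 1, 10.7, 5, -16.8, 21.2, -0.7, -0.4]

```text
t: 27.02
tool_pos: [0.601, -0.0692, 0.0837]
tcp_rot: [-2.206, -0.006, 2.233]
ft_force: [-5.2, 1.7, 8.0]
grip_width: 0.0503
```

```bash
python3 tee.py p 3 .083
```

```text
t 27.02 q [-0.209  0.352  1.506  0.002  1.297  1.36 ] p [ 0.601  -0.0692  0.0837] F [-5.2  1.7  8. ] w 0.0503
[0.605, -0.07, 0.083] [0.07, 0.08, -0.4] [0.1, 0.7, 0.3] q [-0.21  0.35  1.5  -0.    1.28  1.36] 0.0
```

Call:
carry_out:
  moves: [-0.5, 0, 0, 0, 0, 0, 0, -0.5, 0, 0, 0, 0, 0, 0, -0.5, 0, 0, 0, 0, 0, 0, -0.5, -6, 0, 0, 0, 0, 0, -0.5, -11, 0, 0, 0, 0, 0, -0.8, -11, 0, 0, 0, 0, 0]

```text
t: 27.78
tool_pos: [0.6066, -0.0706, 0.1984]
tcp_rot: [-2.224, -0.001, 2.218]
ft_force: [0.6, -0.5, 0.2]
grip_width: 0.0767
```

```bash
python3 tee.py g 2 .19,.076; python3 chk.py top7
```

```text
t 27.77 q [-2.090e-01  2.610e-01  1.380e+00  1.000e-03  1.498e+00  1.361e+00] p [ 0.6066 -0.0706  0.1984] F [ 0.6 -0.5  0.2] w 0.0767
[0.4521, 0.0487, 0.19] [0.81, -11.94, 15.44] [15.0, -0.1, 0.1] q [-0.02 -0.07  1.76 -0.    1.45  1.82] 0.0
[0.4521, 0.0487, 0.076] [12.21, -11.93, 15.47] [15.0, -0.1, 0.1] q [-0.02  0.05  1.89 -0.    1.2   1.82] 0.0
tee 1 changed px 0
tee 2 changed px 877
tee 3 changed px 893
tee 4 changed px 395
```

Call:
carry_out:
  moves: [-0.8, 0.3, -4, 5.2, 5, 0, 0, -0.8, 0.6, -8, 10.3, 10, 0, 0, -0.8, 0.8, -11.9, 15.4, 15, 0, 0, -0.8, 0.8, -11.9, 15.4, 15, 0, 0, -0.8, 0.8, -11.9, 15.4, 15, 0, 0]

```text
t: 28.45
tool_pos: [0.4494, 0.0491, 0.1847]
tcp_rot: [-2.07, 0.271, 2.093]
ft_force: [0.2, -0.4, -0.5]
grip_width: 0.0766
```

```bash
python3 tee.py g 2 .076; python3 seg.py 2 w5
```

```text
t 28.45 q [-0.018 -0.071  1.769  0.003  1.454  1.812] p [0.4494 0.0491 0.1847] F [ 0.2 -0.4 -0.5] w 0.0766
[0.4521, 0.0487, 0.076] [10.87, -0.03, -0.39] [0.1, 0.6, 0.0] q [-0.02  0.05  1.89 -0.    1.2   1.82] 0.0
tee 2 area 2796 iou0 0.615 best [ 7.53e-01  4.00e-03  4.00e-03 -5.00e+00]
```

```bash
python3 -c "
from ov import *
ov('w6',(2,1))"
```

```text
(no output)
```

View pics/w6o.png

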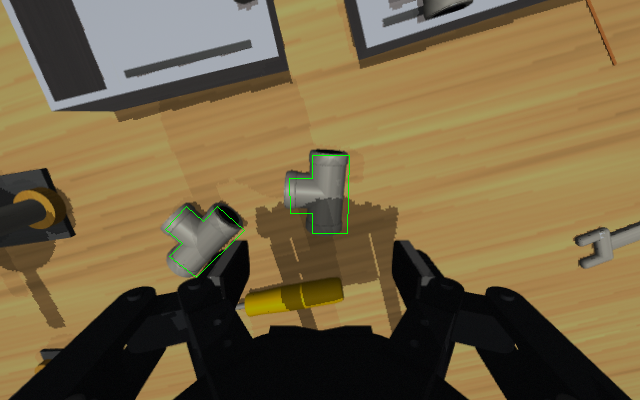

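Tee 2 is where expected (run u≈330, v 152–235; shadow had misled the segmentation). Descend and grip.

Call:
carry_out:
  moves: [-0.8, 5, 0, -0.2, 0, 0.6, 0, -0.8, 9.5, 0, -0.2, 0, 0.6, 0, -0.8, 10.8, 0, -0.2, 0, 0.6, 0, -0.8, 10.8, 0, -0.2, 0, 0.6, 0, 1, 10.8, 0, -0.2, 0, 0.6, 0, 1, 10.8, 0, -0.2, 0, 0.6, 0, 1, 10.8, 0, -0.2, 0, 0.6, 0, 1, 10.8, 0, -0.2, 0, 0.6, 0]

```text
t: 29.55
tool_pos: [0.4529, 0.0491, 0.0806]
tcp_rot: [-2.088, 0.271, 2.074]
ft_force: [1.3, 1.3, 5.4]
grip_width: 0.0503
```

Call:
carry_out:
  moves: [1, -6, 0, 0, 0, 0, 0, 1, -11, 0, 0, 0, 0, 0, 1, -11, 0, 0, 0, 0, 0]

```text
t: 29.92
tool_pos: [0.4533, 0.0486, 0.1934]
tcp_rot: [-2.094, 0.272, 2.068]
ft_force: [-0.3, -0.3, -2.6]
grip_width: 0.0502
```

```bash
python3 tee.py p 2 .19,.084
```

```text
t 29.93 q [-0.018 -0.082  1.762  0.     1.449  1.814] p [0.4533 0.0486 0.1934] F [-0.3 -0.3 -2.6] w 0.0502
[0.689, -0.068, 0.19] [0.64, 5.17, -25.78] [-15.0, -0.7, 0.1] q [-0.18  0.45  1.16  0.    1.54  1.39] 0.0
[0.689, -0.068, 0.084] [11.24, 5.21, -25.65] [-15.0, -0.7, 0.1] q [-0.18  0.52  1.27 -0.    1.35  1.39] 0.0
```

Call:
carry_out:
  moves: [1, 0.3, 1.3, -6, -4, 0, 0, 1, 0.6, 2.6, -12, -8, 0, 0, 1, 0.6, 3.9, -18, -12, -0.5, 0, 1, 0.6, 5.2, -23.5, -15, -0.7, 0, 1, 0.6, 5.2, -25.7, -15, -0.7, 0, 1, 0.6, 5.2, -25.7, -15, -0.7, 0, 1, 5.5, 5.2, -25.7, -15, -0.7, 0, 1, 9, 5.2, -25.7, -15, -0.7, 0]

```text
t: 30.92
tool_pos: [0.6833, -0.0671, 0.0949]
tcp_rot: [-2.203, -0.004, 2.238]
ft_force: [0.2, -0.1, -2.9]
grip_width: 0.0501
```

```bash
python3 tee.py p 2 .084
```

```text
t 30.93 q [-0.18   0.508  1.262  0.     1.387  1.39 ] p [ 0.6833 -0.0671  0.0949] F [ 0.2 -0.1 -2.9] w 0.0501
[0.689, -0.068, 0.084] [1.09, 0.1, -0.59] [0.0, 0.9, 0.2] q [-0.18  0.52  1.27 -0.    1.35  1.39] 0.0
```

Call:
carry_out:
  moves: [1, 0.7, 0.1, -0.2, 0, 0, 0, 1, 1.1, 0.1, -0.2, 0, 0, 0, -0.5, 1.1, 0.1, -0.2, 0, 0, 0, -0.5, 1.1, 0.1, -0.2, 0, 0, 0, -0.5, 1.1, 0.1, -0.2, 0, 0, 0, -0.5, -5, 0.1, -0.2, 0, 0, 0, -0.5, -11, 0.1, -0.2, 0, 0, 0, -0.8, -11, 0.1, -0.2, 0, 0, 0]

```text
t: 31.92
tool_pos: [0.6918, -0.0697, 0.2177]
tcp_rot: [2.227, -0.001, -2.215]
ft_force: [1.0, 0.1, 0.7]
grip_width: 0.0768
```

```bash
python3 tee.py g 1 .19,.077; python3 chk.py top8
```

```text
t 31.93 q [-0.182  0.436  1.112  0.     1.588  1.389] p [ 0.6918 -0.0697  0.2177] F [1.  0.1 0.7] w 0.0768
[0.4434, 0.1684, 0.19] [2.62, -23.81, 24.85] [-119.4, -0.1, -0.3] q [ 0.24 -0.03  1.72 -0.    1.45 -0.27] 0.0
[0.4434, 0.1684, 0.077] [13.92, -23.82, 24.91] [-119.4, -0.1, -0.3] q [ 0.24  0.09  1.85 -0.    1.21 -0.27] 0.0
tee 1 changed px 0
tee 2 changed px 1106
tee 3 changed px 834
tee 4 changed px 400
```

Call:
carry_out:
  moves: [-0.8, 0.3, -3, 3.1, -10, 0, 0, -0.8, 0.6, -6, 6.2, -20, 0, 0, -0.8, 1, -9, 9.3, -30, 0, 0, -0.8, 1.3, -12, 12.4, -40, 0, 0, -0.8, 1.6, -15, 15.5, -50, 0, 0, -0.8, 2, -18, 18.6, -60, 0, 0, -0.8, 2.3, -21, 21.7, -70, 0, 0, -0.8, 2.6, -23.8, 24.8, -80, 0, 0]

```text
t: 32.98
tool_pos: [0.4385, 0.1695, 0.1835]
tcp_rot: [1.326, 1.136, -1.343]
ft_force: [0.1, -0.3, 0.8]
grip_width: 0.0767
```

Call:
carry_out:
  moves: [-0.8, 0, 0, 0, -10, 0, 0, -0.8, 0, 0, 0, -20, 0, 0, -0.8, 0, 0, 0, -30, 0, 0, -0.8, 0, 0, 0, -39.4, 0, 0, -0.8, 0, 0, 0, -39.4, 0, 0]

```text
t: 33.6
tool_pos: [0.4397, 0.1687, 0.1838]
tcp_rot: [0.822, 1.422, -0.831]
ft_force: [0.3, 0.3, 0.3]
grip_width: 0.0769
```

```bash
python3 tee.py g 1 .077; python3 seg.py 1 w7
```

```text
t 33.6 q [ 0.243 -0.026  1.728  0.005  1.452 -0.269] p [0.4397 0.1687 0.1838] F [0.3 0.3 0.3] w 0.0769
[0.4434, 0.1684, 0.077] [10.68, 0.43, 0.29] [-0.1, -0.5, 0.6] q [ 0.24  0.09  1.85 -0.    1.21 -0.27] 0.0
tee 1 area 2860 iou0 0.629 best [0.733 0.004 0.    0.   ]
```

Call:
carry_out:
  moves: [-0.8, 5, 0.3, 0.2, 0, 0, 0, -0.8, 9.5, 0.4, 0.2, 0, 0, 0, -0.8, 10.7, 0.4, 0.2, 0, 0, 0, -0.8, 10.7, 0.4, 0.2, 0, 0, 0, 1, 10.7, 0.4, 0.2, 0, 0, 0, 1, 10.7, 0.4, 0.2, 0, 0, 0, 1, 10.7, 0.4, 0.2, 0, 0, 0, 1, 10.7, 0.4, 0.2, 0, 0, 0]

```text
t: 34.65
tool_pos: [0.4458, 0.1699, 0.0809]
tcp_rot: [0.825, 1.416, -0.824]
ft_force: [0.6, -0.0, 6.3]
grip_width: 0.0499
```

Call:
carry_out:
  moves: [1, -6, 0, 0, 0, 0, 0, 1, -12, 0, 0, 0, 0, 0, 1, -12, 0, 0, 0, 0, 0]

```text
t: 35.02
tool_pos: [0.4479, 0.1697, 0.2047]
tcp_rot: [0.828, 1.411, -0.819]
ft_force: [1.0, 0.2, -2.2]
grip_width: 0.0501
```

```bash
python3 tee.py p 1 .2,.084
```

```text
t 35.02 q [ 0.241 -0.032  1.691  0.005  1.48  -0.273] p [0.4479 0.1697 0.2047] F [ 1.   0.2 -2.2] w 0.0501
[0.689, -0.178, 0.2] [0.32, 3.93, 42.13] [-60.6, -0.1, -0.3] q [-0.33  0.48  1.08  0.    1.58 -1.9 ] 0.0
[0.689, -0.178, 0.084] [11.92, 3.88, 42.18] [-60.6, -0.1, -0.3] q [-0.33  0.56  1.21 -0.    1.37 -1.9 ] 0.0
```

Call:
carry_out:
  moves: [1, 0, 0.5, 5.5, -8, 0, 0, 1, 0, 1, 11, -16, 0, 0, 1, 0, 1.6, 17, -24, 0, 0, 1, 0.1, 2.2, 23, -32, 0, 0, 1, 0.2, 2.8, 29, -40, 0, 0, 1, 0.3, 3.3, 34.5, -49, 0, 0, 1, 0.3, 3.9, 40, -58, 0, 0, 1, 0.3, 3.9, 42.1, -60.6, 0, 0]

```text
t: 36.02
tool_pos: [0.6859, -0.1814, 0.1882]
tcp_rot: [0.003, 1.586, 0.002]
ft_force: [-0.3, 0.5, -1.4]
grip_width: 0.0504
```

```bash
python3 tee.py p 1 .2,.084; python3 - <<'E'
from h import *
t=cam('top');save(t,'top9')
cv2.imwrite('pics/p9.png',cv2.resize(t['img'][95:225,205:430],None,fx=3.5,fy=3.5,interpolation=cv2.INTER_CUBIC))
E
```

```text
t 36.02 q [-0.338  0.494  1.091 -0.002  1.572 -1.908] p [ 0.6859 -0.1814  0.1882] F [-0.3  0.5 -1.4] w 0.0504
[0.689, -0.178, 0.2] [-1.19, 0.35, 0.29] [-0.0, -0.9, -0.2] q [-0.33  0.48  1.08  0.    1.58 -1.9 ] 0.0
[0.689, -0.178, 0.084] [10.41, 0.31, 0.47] [-0.0, -0.9, -0.2] q [-0.33  0.56  1.21 -0.    1.37 -1.9 ] 0.0
```

View pics/p9.png

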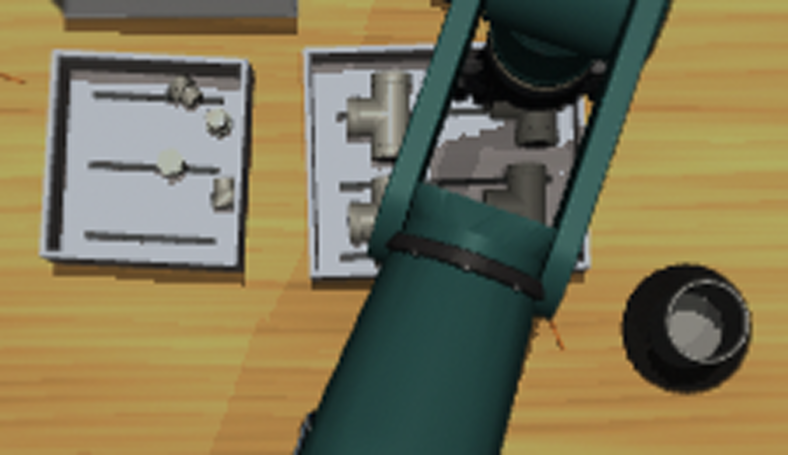

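Tees 2–4 lie in the large tray (crop (380,110), (365,215), (515,195)), the place for tee 1 is free, and the cup stands centred. Lower and release.

Call:
carry_out:
  moves: [1, 4, 0.3, 0.2, 0, 0, 0, 1, 8, 0.3, 0.2, 0, 0, 0, 1, 9.7, 0.3, 0.2, 0, 0, 0, 1, 10.4, 0.3, 0.2, 0, 0, 0, 1, 10.4, 0.3, 0.2, 0, 0, 0]

```text
t: 36.7
tool_pos: [0.6869, -0.1752, 0.0885]
tcp_rot: [0.001, 1.581, 0.002]
ft_force: [1.0, -0.5, -1.2]
grip_width: 0.05
```

Call:
carry_out:
  moves: [-0.5, 0, 0, 0, 0, 0, 0, -0.5, 0, 0, 0, 0, 0, 0, -0.5, 0, 0, 0, 0, 0, 0, -0.5, -6, 0, 0, 0, 0, 0, -0.5, -12, 0, 0, 0, 0, 0, -1, -16, 0, 0, 0, 0, 0]

```text
t: 37.45
tool_pos: [0.689, -0.1759, 0.2523]
tcp_rot: [0.0, 1.577, 0.001]
ft_force: [-0.0, 0.3, 0.4]
grip_width: 0.0801
```

```bash
cat > v.py <<'E'
from tee import *
o=log();a=np.radians(172);P=PIV+.0855*np.array([np.cos(a),np.sin(a)])
q=show([*P,.29],82)
show([*P,.2],82,q)
E
python3 v.py
```

```text
t 37.45 q [-3.29e-01  4.69e-01  9.99e-01 -1.00e-03  1.68e+00 -1.90e+00] p [ 0.689  -0.1759  0.2523] F [-0.   0.3  0.4] w 0.0801
[np.float64(0.42703208012259575), np.float64(0.37639930013208556), 0.29] [-3.59, 55.23, -26.21] [8.0, -0.3, -0.0] q [ 0.62  0.13  1.35  0.    1.66 -0.81] 0.0
[np.float64(0.42703208012259575), np.float64(0.37639930013208556), 0.2] [5.41, 55.23, -26.16] [8.0, -0.3, -0.0] q [ 0.62  0.17  1.48 -0.    1.49 -0.81] 0.0
```

Call:
carry_out:
  moves: [-1, -3.6, 5.6, -2.7, 2, 0, 0, -1, -3.6, 11, -5.2, 4, 0, 0, -1, -3.6, 16.5, -7.8, 6, 0, 0, -1, -3.6, 22, -10.4, 8, 0, 0, -1, -3.6, 27.5, -13, 8, 0, 0, -1, -3.6, 33, -15.6, 8, 0, 0, -1, -3.6, 38.5, -18.2, 8, 0, 0, -1, -3.6, 44, -20.9, 8, 0, 0]

```text
t: 38.45
tool_pos: [0.4787, 0.2658, 0.2876]
tcp_rot: [0.112, 1.578, -0.108]
ft_force: [0.3, 0.5, 0.4]
grip_width: 0.0853
```

Call:
carry_out:
  moves: [-1, 0, 5.6, -2.7, 0, 0, 0, -1, 0, 11.2, -5.3, 0, 0, 0, -1, 0, 11.2, -5.3, 0, 0, 0, -1, 0, 11.2, -5.3, 0, 0, 0]

```text
t: 38.95
tool_pos: [0.4428, 0.3824, 0.2878]
tcp_rot: [0.11, 1.579, -0.108]
ft_force: [0.3, -0.7, -0.7]
grip_width: 0.0853
```

```bash
python3 v.py
```

```text
t 38.95 q [ 0.612  0.173  1.307  0.008  1.67  -0.819] p [0.4428 0.3824 0.2878] F [ 0.3 -0.7 -0.7] w 0.0853
[np.float64(0.42703208012259575), np.float64(0.37639930013208556), 0.29] [-0.21, -0.81, -1.48] [0.1, -0.6, -0.0] q [ 0.62  0.13  1.35 -0.    1.66 -0.81] 0.0
[np.float64(0.42703208012259575), np.float64(0.37639930013208556), 0.2] [8.79, -0.82, -1.38] [0.1, -0.6, -0.0] q [ 0.62  0.17  1.48 -0.    1.49 -0.81] 0.0
```

```bash
python3 - <<'E'
from h import *
t=cam('top');save(t,'top10')
cv2.imwrite('pics/p10.png',cv2.resize(t['img'][95:275,130:430],None,fx=2.6,fy=2.6,interpolation=cv2.INTER_CUBIC))
E
```

```text
(no output)
```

View pics/p10.png

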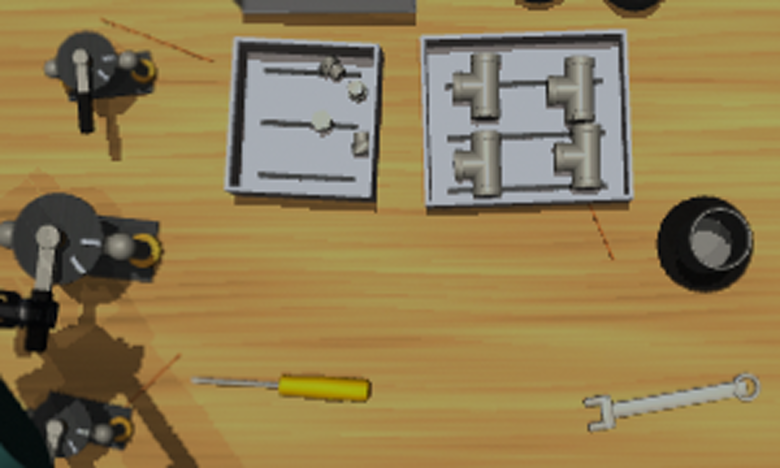

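Call:
carry_out:
  moves: [-1, 0, -0.8, -1.4, 0, 0, 0, -1, 4, -0.8, -1.4, 0, 0, 0, -1, 8, -0.8, -1.4, 0, 0, 0, -1, 8.9, -0.8, -1.4, 0, 0, 0, -1, 8.9, -0.8, -1.4, 0, 0, 0]

```text
t: 39.62
tool_pos: [0.4275, 0.3759, 0.1991]
tcp_rot: [0.112, 1.58, -0.11]
ft_force: [1.0, 0.3, 0.5]
grip_width: 0.0854
```

```bash
python3 v.py
```

```text
t 39.62 q [ 0.618  0.177  1.48   0.008  1.493 -0.812] p [0.4275 0.3759 0.1991] F [1.  0.3 0.5] w 0.0854
[np.float64(0.42703208012259575), np.float64(0.37639930013208556), 0.29] [-9.08, 0.05, -0.16] [-0.1, -0.7, -0.0] q [ 0.62  0.13  1.35  0.    1.66 -0.81] 0.0
[np.float64(0.42703208012259575), np.float64(0.37639930013208556), 0.2] [-0.08, 0.04, -0.05] [-0.1, -0.7, -0.0] q [ 0.62  0.17  1.48 -0.    1.49 -0.81] 0.0
```

All four tees are in the large tray, the plugs in the small one, and the handle is over the shut tick. Grip the handle.

Call:
carry_out:
  moves: [1, 0, 0, 0, 0, 0, 0, 1, 0, 0, 0, 0, 0, 0, 1, 0, 0, 0, 0, 0, 0, 1, 0, 0, 0, 0, 0, 0, 1, 0, 0, 0, 0, 0, 0]
  newtons: 40

```text
t: 40.25
tool_pos: [0.4269, 0.3764, 0.1996]
tcp_rot: [0.109, 1.579, -0.108]
ft_force: [-0.8, -3.2, 4.8]
grip_width: 0.0193
```

```bash
python3 - <<'E'
from h import *
log();arc([180,189,198,207,212,216.8])
E
```

```text
t 40.25 q [ 0.62   0.176  1.48   0.007  1.493 -0.813] p [0.4269 0.3764 0.1996] F [-0.8 -3.2  4.8] w 0.0193
now 172.00423269290906 r 0.08563014409085014 jaw 82.06719664354857
180 [-0.0, -1.19, 0.08] [-8.0, 0.0, -0.1]
189 [-0.0, -2.5, 0.37] [-17.0, 0.0, -0.2]
198 [-0.01, -3.75, 0.86] [-26.0, 0.0, -0.3]
207 [-0.02, -4.91, 1.54] [-35.0, 0.0, -0.4]
212 [-0.02, -5.51, 2.0] [-40.0, 0.0, -0.4]
216.8 [-0.03, -6.04, 2.48] [-44.8, 0.0, -0.5]
```

Call:
carry_out:
  moves: [1, 0, -1.2, 0.1, -8, 0, 0, 1, 0, -2.5, 0.35, -17, 0, 0, 1, 0, -3.75, 0.85, -26, 0, -0.3, 1, 0, -4.9, 1.55, -35, 0, -0.4, 1, 0, -5.5, 2, -40, 0, -0.4, 1, 0, -6.05, 2.5, -45, 0, -0.5, 1, 0, -6.05, 2.5, -45, 0, -0.5, 1, 0, -6.05, 2.5, -45, 0, -0.5]

```text
t: 41.25
tool_pos: [0.4443, 0.3136, 0.1996]
tcp_rot: [-0.507, 1.518, 0.502]
ft_force: [4.0, -1.5, 5.6]
grip_width: 0.0192
```

```bash
python3 - <<'E'
from h import *
log();arc([216.8,217])
E
```

```text
t 41.25 q [ 0.511  0.121  1.542 -0.002  1.485 -1.704] p [0.4443 0.3136 0.1996] F [ 4.  -1.5  5.6] w 0.0192
now 217.05942827248558 r 0.08447931868486873 jaw 126.89897797954809
216.8 [-0.0, 0.04, -0.0] [0.3, 0.0, 0.0]
217 [-0.0, 0.01, -0.0] [0.1, 0.0, 0.0]
```

Turned 45.0°. Release and retreat.

Call:
carry_out:
  moves: [-1, 0, 0, 0, 0, 0, 0, -1, 0, 0, 0, 0, 0, 0, -1, 0, 0, 0, 0, 0, 0, -1, 0, 0, 0, 0, 0, 0, -1, -6, 0, 0, 0, 0, 0, -1, -12, 0, 0, 0, 0, 0, -1, -16, 0, 0, 0, 0, 0]

```text
t: 42.12
tool_pos: [0.4447, 0.3144, 0.362]
tcp_rot: [-0.508, 1.518, 0.505]
ft_force: [0.8, 0.2, 0.3]
grip_width: 0.0856
```

Call:
carry_out:
  moves: [-1, 0, 0, 5, 0, 0, 0, -1, 0, 0, 10, 0, 0, 0, -1, 0, 0, 15, 0, 0, 0, -1, 0, 0, 15, 0, 0, 0, -1, 0, 0, 15, 0, 0, 0]

```text
t: 42.75
tool_pos: [0.5643, 0.4046, 0.356]
tcp_rot: [-0.509, 1.524, 0.504]
ft_force: [0.5, 0.4, -0.3]
grip_width: 0.0853
```

```bash
python3 - <<'E'
from h import *
o=log();t=cam('top');save(t,'top11')
im=t['img'];a=cv2.resize(im[150:240,115:215],None,fx=4,fy=4,interpolation=cv2.INTER_CUBIC)
b=cv2.resize(im[95:230,205:430],None,fx=3.5,fy=3.5,interpolation=cv2.INTER_CUBIC)
b=cv2.resize(im[95:195,205:405],None,fx=2,fy=2,interpolation=cv2.INTER_CUBIC)
out=np.zeros((400,800,3),np.uint8);out[:360,:400]=a;out[:200,400:800]=b;cv2.imwrite('pics/p11.png',out)
# sub-degree look: direction from hub to half-way tick vs expected
print([px(t,[*(PIV+r*np.array([np.cos(np.radians(217)),np.sin(np.radians(217))])),.153])-[115,150] for r in(0,.086,.118)])
E
```

```text
t 42.75 q [ 0.54   0.431  0.847 -0.     1.876 -1.676] p [0.5643 0.4046 0.356 ] F [ 0.5  0.4 -0.3] w 0.0853
[array([33.16624259, 35.81116611]), array([52.35545192, 61.83700483]), array([59.55061925, 71.57023075])]
```

View pics/p11.png

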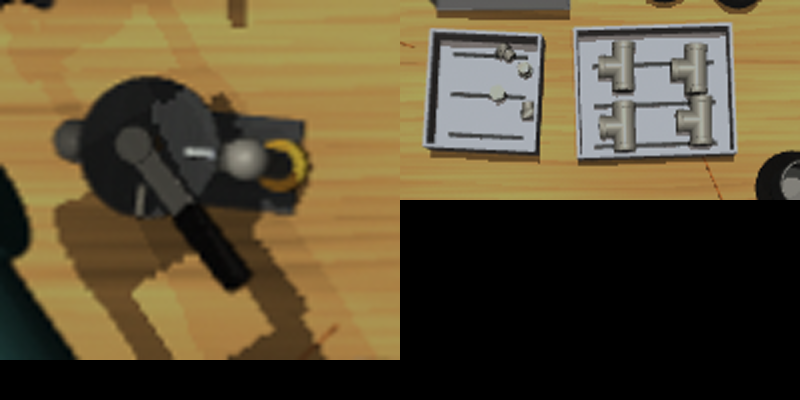

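The handle covers the middle tick: its tip is at crop px (238,283), and I predicted (238,286). All loads are in place and the arm is clear.

```bash
python3 -c "
from plant import robot
print(robot.hand_in())"
```

```text
the job is handed in; nothing more can be done
None
```

The job is done and handed in at about 43 s of the 210 s allowed. No verdict was reported.

- **Order of work:** I shut the valve onto its hard stop and emptied the cup into the small tray. Then I stood the empty cup back on its mat, put all four tees into the large tray, and turned the valve to half open last.
- **Valve:** When shut, a further 2 mm push did not move the handle. For half open, the gripper turned 45.0° from shut. In the last picture the handle lies along the middle tick, with its tip within about 1 pixel of the prediction.
- **Plugs and cup:** The picture after pouring shows the cup empty. Plugs are visible at four spots in the small tray; one spot may be two plugs touching, so I can't give an exact count. The cup looks centred on the mat to about 1 mm.
- **Tees:** All four are inside the large tray. Tees 1 and 4 lie very close to each other, nearly end to end.
- **Bystander tools:** I did not touch them. The wrench and screwdriver are still in place in the late top view, but I did not check the hammer in a final picture.
- **Checks that disagreed:** The automatic outline check gave weak matches for tees 2 and 1, about 0.62, improving with shifts of 4 mm or so. For tee 2, a look at the picture put this down to shadow. I took the same reason for tee 1, and all four tees were gripped at the expected width.

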